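# Change the air filter tubes of an engraving station and clear its chips

### The job

First free every spent (brown) filter tube from its fitting on the engraving station, pushing the blue release collar in while drawing the tube out, and put it in the grey return bin. Then hold the scraper block and wipe all the brass chips off the steel plate into the chip tray at its end, without touching the chips with the fingers, and stand the scraper back on its rubber mat. Last, push a fresh (white) tube into each of the two fittings, past the grip and fully home so that its collar springs back out; leave the other things on the table where they are.

Things in the scene. Friction and masses are not known exactly. Their poses are not given: they have to be found in the camera images.
- station: engraving station, fixed, origin on the table. In its frame (mm): steel chip plate x -105..20, y -100..80, top at z 30; dark curb along its front (x -115..-105, z 42); manifold block along the rear (x 20..90, y -100..160, z 52); grey chip tray at the plate's +y end (x -115..20, y 80..170, floor z 4, walls z 40 but none towards the plate: chips pushed off the plate's +y end drop in)
- plate (a point): centre of the chip plate's top face; axes as the station's: x across the plate to the manifold, y along it to the chip tray
- bin: grey open return bin for spent tubes, fixed, outside 200 (x) x 140 (y) x 95 mm high, walls 4 mm; origin under its centre
- rack: wooden rack for the fresh tubes, fixed, 70 (x) x 130 (y) x 40 mm high, two loose holes; origin under its centre
- mat: black rubber mat of the scraper, fixed, 120 (x) x 190 (y) x 3 mm; origin under its centre
- scraper_mid (a point): scraper block, 220 g, standing on its orange foot: foot 44 (x) x 110 (y) x 22 mm, above it a wooden grip rib 24 (x) x 80 (y) mm up to 78 mm over its underside. This point is its centre, 39 mm over its underside; grip the rib across x. The foot's underside is its wiping edge
- home_a (a point): push-in fitting a (the one towards -y of the station): the point where a tube's centre lies when the tube is fully home, on the fitting's axis, 11 mm above the manifold's top face; axes as the station's. The bore is 31 mm wide, 44 mm deep; inside, 29 mm over the table, two spring jaws close along the station's x
- collar_a (a joint): blue release collar of fitting a: ring 68 mm outside, 33 mm bore, round the tube. 0 = out (top 20 mm above the manifold, 9 mm above home_a); grows as it is pushed down, to 0.014 m, against a spring (3 N + 600 N/m). It opens the jaws: past 6 mm a tube is free. It dips as a tube is pushed in and springs back out when the jaws snap into the tube's groove
- home_b (a point): push-in fitting b (the one towards +y of the station): the point where a tube's centre lies when the tube is fully home, on the fitting's axis, 11 mm above the manifold's top face; axes as the station's. The bore is 31 mm wide, 44 mm deep; inside, 29 mm over the table, two spring jaws close along the station's x
- collar_b (a joint): blue release collar of fitting b: ring 68 mm outside, 33 mm bore, round the tube. 0 = out (top 20 mm above the manifold, 9 mm above home_b); grows as it is pushed down, to 0.014 m, against a spring (3 N + 600 N/m). It opens the jaws: past 6 mm a tube is free. It dips as a tube is pushed in and springs back out when the jaws snap into the tube's groove
- spent_a_mid (a point): spent tube: brown, black cap, 28 mm diameter, 110 mm long, 90 g rigid filter tube standing upright; locked in fitting a at the start (absent in some starts: fitting empty). Its centre; 46 mm of it stand above the collar. Collar at least 8 mm in, the tube can rise; raised 5 mm it is past the jaws, so the collar may rise along with it: fingers pressing the collar can close on the tube and lift
- spent_b_mid (a point): spent tube: brown, black cap, 28 mm diameter, 110 mm long, 90 g rigid filter tube standing upright; locked in fitting b at the start (absent in some starts: fitting empty). Its centre; 46 mm of it stand above the collar. Collar at least 8 mm in, the tube can rise; raised 5 mm it is past the jaws, so the collar may rise along with it: fingers pressing the collar can close on the tube and lift
- fresh_a_mid (a point): fresh tube: white, green cap, 28 mm diameter, 110 mm long, 90 g rigid filter tube standing upright; foot tapers over 10 mm to 16 mm diameter, groove 16 to 28 mm above the foot; at the start loose in the rack, 78 mm above the rack's top. This point is its centre, 55 mm above its foot. Either tube fits either fitting; pushing past the jaws takes 10 to 15 N
- fresh_b_mid (a point): fresh tube: white, green cap, 28 mm diameter, 110 mm long, 90 g rigid filter tube standing upright; foot tapers over 10 mm to 16 mm diameter, groove 16 to 28 mm above the foot; at the start loose in the rack, 78 mm above the rack's top. This point is its centre, 55 mm above its foot. Either tube fits either fitting; pushing past the jaws takes 10 to 15 N
- chip0: curled brass chip, V-shaped, about 25 x 14 mm, 11 mm tall, 12 g, at the start on the chip plate; three to five are present. Origin at its underside
- chip1: curled brass chip, V-shaped, about 25 x 14 mm, 11 mm tall, 12 g, at the start on the chip plate; three to five are present. Origin at its underside
- chip2: curled brass chip, V-shaped, about 25 x 14 mm, 11 mm tall, 12 g, at the start on the chip plate; three to five are present. Origin at its underside
- chip3: curled brass chip, V-shaped, about 25 x 14 mm, 11 mm tall, 12 g, at the start on the chip plate; three to five are present. Origin at its underside
- chip4: curled brass chip, V-shaped, about 25 x 14 mm, 11 mm tall, 12 g, at the start on the chip plate; three to five are present. Origin at its underside
- oil: amber oil bottle, 54 x 130 mm, bystander; origin at its underside
- paste: white paste jar, 64 x 60 mm, bystander; origin at its underside
- mug: blue mug, 80 x 90 mm, bystander; origin at its underside
- graver: engraving tool with wooden handle, 170 mm long, lying, bystander; origin at its underside
- hone: sharpening stone in a wooden tray, 150 x 50 x 28 mm, bystander; origin at its underside

How it is judged:
By the outcome, as a careful person would: the job done as asked, in the order asked, and still so for the second after the job is handed in, with the robot touching nothing.
Of spent_a, spent_b only 1 to 2 are there at a start; the rules pass over those that are not, and their reading is None.
Of chip0, chip1, chip2, chip3, chip4 only 3 to 5 are there at a start; the rules pass over those that are not, and their reading is None.
At some moment in a run one of scraper may be knocked a few centimetres aside while the robot is not near it.
It also fails if it takes over 208 s, if anything falls off the work surface, if the arm or the gripper's body presses on something with over 40 N, if the wrist force passes 120 N, or if a joint passes its speed limit or range.

### The arm

A 6-joint arm with a two-finger parallel gripper is mounted at the origin on the work surface. World frame = base frame: x ahead of the robot, y to its left, z up, the work surface at z = 0. Lengths are in m, angles in rad, forces in N, time in s.
With the tool pointing down it reaches from about 0.3 to 0.775 m from the base axis. Payload 14.6 kg.
Tool frame: the origin (TCP) lies where the fingers leave the gripper's body, on its centre line; the fingertips stand 73 mm ahead of it and the grasp point (between the pads) lies 54 mm ahead of it; z points along the fingers, y is the line along which they close (so a half turn about z gives the same grasp; the last joint's range is limited). The gripper opens to 85 mm and grips with 20 to 120 N. Pads are 22 mm wide; open, the fingers measure 114 mm over their backs; the gripper's body (76 mm by 85 mm) begins 54 mm behind the grasp point. The pads swing forward as they close: fully open they stand 13 mm farther back than shut.
Start: joints at [1.208, 0.3, 1.521, -0, 1.321, -0.067], TCP at [0.16, 0.526, 0.304] pointing down, gripper open.
Joint ranges: [-3.03, 3.03], [-0.79, 2.21], [0.23, 2.52], [-1.04, 4.18], [0, 3.07], [-2.55, 2.55]. Speed limits (rad/s): [2.22, 2.22, 2.57, 3.14, 3.14, 3.14].

### API

Orientations are given as [roll, pitch, yaw] about the fixed x, y, z axes, in that order (R = Rz(yaw) Ry(pitch) Rx(roll)).
In Python, from rig import ctrl gives the robot as it stands.
- The arm moves only by the tool move_arm, never from a script. Its argument "moves" is a list of rows, each a list of 6 numbers: the shift along the tool's x, y, z as a fraction of full scale, then the turn, a rotation vector about the tool's x, y, z as a fraction of full scale. In form: [[x, y, z, wx, wy, wz], ...]. A call has exactly 5 rows; each row shifts and turns the commanded pose from where the row before left it, along the tool's axes as they then stand; what a row does not reach is not made up. Full scale, the value 1, is 0.06 m for a shift and 0.12 rad for a turn. A row lasts 1/8 s, in which the tool goes at most 62.5 mm and 10.7 degrees, less where a joint would pass 70% of its speed; a pose out of reach is approached as far as the arm can. A call with a number of a shift or a turn outside -1 to 1 is refused whole. A call with a gripper value outside its range is refused whole. "hand" is the closure, from 0 (fully open) to 1 (shut), set as the call begins (left out, the last holds). The fingers move at their own pace and stop on an object; the grip force is fixed at half the most. Time passes only in rows, so rows that do not move let the fingers close, or fill a call up. It gives the time, the measured TCP pose, the force, the opening and the grip force at its end, in the units of the state.
- ctrl.get_state(): the state, without advancing time (a new reading comes with each control period).
- ctrl.snapshot(name): name is "side" or "top"; returns (picture, depth): 384x512x3 uint8, red, green, blue; 384x512 float32, m along the optical axis (not along the pixel's ray), 0 where there is no reading.
- ctrl.get_calibration(name): a dict with "camera_matrix" (3x3 intrinsics, pixels), "k1" (the pictures are not rectified: a ray, as slopes to the right and down, at radius r is drawn at 1 + k1 r^2 times it, then the intrinsics apply), "R" (3x3) and "t" (3): a world point X has camera coordinates R X + t. Camera axes: x right, y down, z forward; pixel columns grow to the right and rows downward; lengths in m; the calibration is good to about 2 mm. A picture is of the moment at which its call begins. get_calibration takes no time and is no camera call.
- ctrl.hand_in(): hands the job in; it is judged then, once.
The state is a dict: "time_s": time; "qpos": joint angles; "qvel": joint speeds; "tau": joint torques, N m; "tcp_pos": TCP position; "orientation": TCP orientation; "contact_force": force on the tool from outside, world axes, zero at the start; "moment": the same for the moment, N m; "finger_gap": finger opening in m; "gripper_force": force on a finger pad.
Only numpy, scipy, OpenCV 4.12 (cv2) and the standard library are available. Lean on these libraries where they do the work, as an engineer would, in place of code of your own. Each camera call takes 0.05 s, during which the arm holds its last target. There are 200 camera calls.

## Working session

There is one attempt and no reset: what is moved stays moved. The work goes in short steps, Python scripts to look and compute and a tool call to move; the robot and the scene stay as the last step left them, time stands still between calls to the robot, and variables do not carry over. Pictures are saved under pics/ and viewed, at most 14 in all, crops included, and the job is handed in when it is done.

Besides the shell and the picture viewer there is one more tool, called by a JSON object that holds its "fn" and its "kwargs", one argument or row to a line. move_arm: Moves the arm, as the interface text tells. Shift numbers are shares of 0.06 m and turn numbers shares of 0.12 rad, none past 1 either way. Its arguments: {"type":"object","properties":{"moves":{"type":"array"},"hand":{"type":"number"}},"required":["moves"]}

```bash
mkdir -p pics; ls; cat > h.py <<'E'
from rig import ctrl
import numpy as np, cv2
def snap(n):
    return ctrl.snapshot(n)
def save(img,name,box=None,s=1):
    if box: img=img[box[1]:box[3],box[0]:box[2]]
    img=cv2.resize(img,None,fx=s,fy=s,interpolation=cv2.INTER_CUBIC)
    cv2.imwrite('pics/'+name,img[:,:,::-1])
def slopes(n,u,v):
    c=ctrl.get_calibration(n);K=np.array(c['camera_matrix'])
    a=np.array([(u-K[0,2])/K[0,0],(v-K[1,2])/K[1,1]]);s=a.copy()
    for _ in range(20): s=a/(1+c['k1']*(s@s))
    return s,np.array(c['R']),np.array(c['t'])
def atz(n,u,v,z):
    s,R,t=slopes(n,u,v);d=R.T@np.array([s[0],s[1],1]);o=-R.T@t
    return o+d*(z-o[2])/d[2]
def atd(n,u,v,dep):
    s,R,t=slopes(n,u,v);return R.T@(np.array([s[0],s[1],1])*dep-t)
def proj(n,X):
    c=ctrl.get_calibration(n);K=np.array(c['camera_matrix'])
    p=np.array(c['R'])@np.array(X)+np.array(c['t']);s=p[:2]/p[2];s=s*(1+c['k1']*(s@s))
    return K[:2,:2]@s+K[:2,2]
def cloud(n,dep):
    c=ctrl.get_calibration(n);K=np.array(c['camera_matrix'])
    v,u=np.mgrid[0:384,0:512]
    a=np.stack([(u-K[0,2])/K[0,0],(v-K[1,2])/K[1,1]],-1);s=a.copy()
    for _ in range(20): s=a/(1+c['k1']*(s**2).sum(-1,keepdims=True))
    P=np.concatenate([s,np.ones((384,512,1))],-1)*dep[...,None]
    return (P-np.array(c['t']))@np.array(c['R'])
E
python3 - <<'E'
from h import *
for n in('top','side'):
    i,d=snap(n);save(i,n+'0.png',s=1.55);np.savez(n+'0.npz',i=i,d=d)
    c=ctrl.get_calibration(n);print(n,-np.array(c['R']).T@c['t'],c['camera_matrix'][0])
print(ctrl.get_state())
E
```

```text
pics
top [0.50703961 0.03456828 1.05503382] [395.52514556   0.         259.17042551]
side [0.48423645 0.7946412  1.02832808] [465.47558107   0.         252.51633457]
{'time_s': 0.1, 'qpos': array([ 1.20840969e+00,  3.00421578e-01,  1.52152438e+00, -2.20680128e-06,
        1.32068082e+00, -6.66095891e-02]), 'qvel': array([ 1.73025108e-03, -7.21351810e-04, -2.08025944e-03,  1.37369977e-03,
        4.02420226e-04, -8.93281802e-05]), 'tau': array([ 9.13045951e-04, -5.44374847e+01, -3.62375879e+01, -1.04323522e-04,
        3.13650271e-03,  1.68855956e-05]), 'tcp_pos': array([0.16027716, 0.52599075, 0.30337242]), 'orientation': array([-3.14056067e+00, -6.66992910e-05,  2.84581611e+00]), 'contact_force': array([-0.0375859 , -0.29926715, -0.08128683]), 'moment': array([0.00674973, 0.03566582, 0.04229693]), 'gripper_force': 0.0, 'finger_gap': 0.08564170233275005}
```

View pics/top0.png

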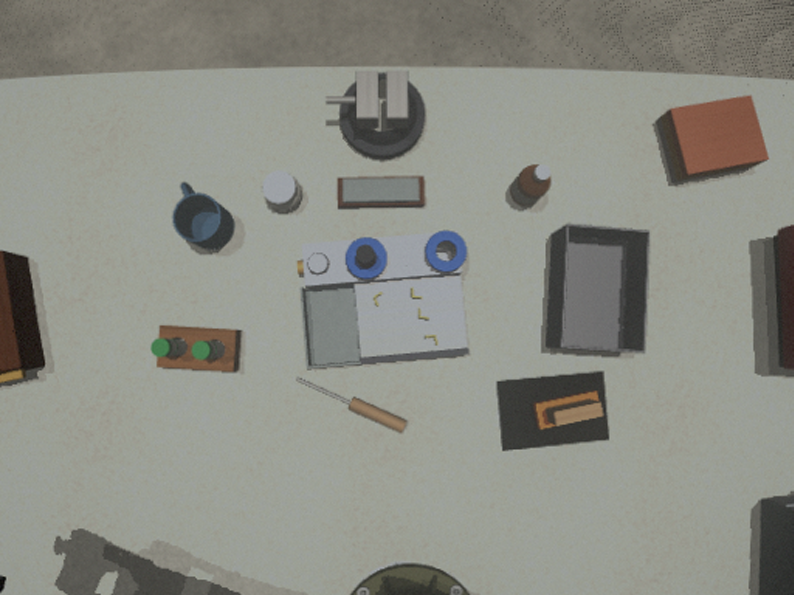

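View pics/side0.png

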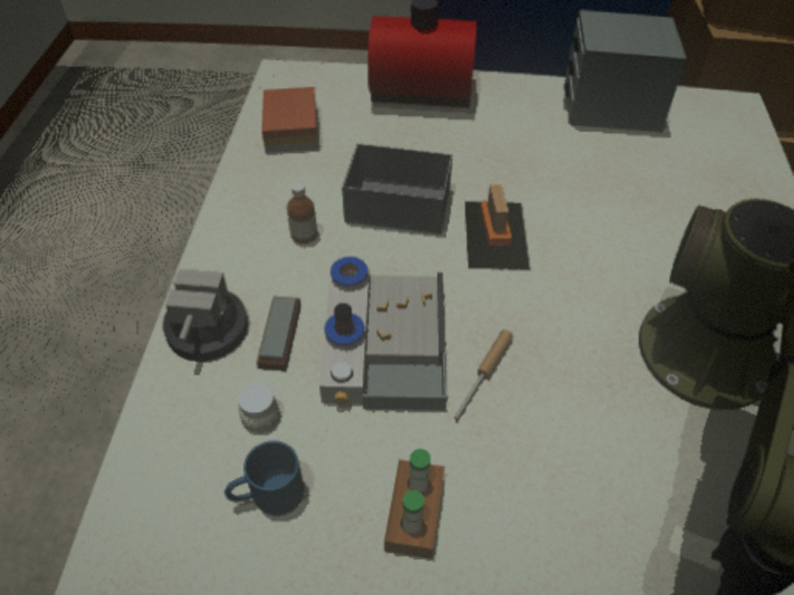

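The top view shows fitting b with a spent tube (collar at 366,257), fitting a empty (446,251), four chips on the plate, fresh tubes in the rack at (162,348) and (207,350), the scraper on its mat at (570,410) and the bin at (598,290).

```bash
python3 - <<'E'
from h import *
out=[]
for n in('top','side'):
    f=np.load(n+'0.npz');i,d=f['i'],f['d'];P=cloud(n,d)
    hsv=cv2.cvtColor(i,cv2.COLOR_RGB2HSV).astype(int);H,S,V=hsv[...,0],hsv[...,1],hsv[...,2]
    for nm,m in dict(blue=(H>108)&(H<125)&(S>150)&(V>60),green=(H>45)&(H<80)&(S>120),orange=(H>5)&(H<18)&(S>190)&(V>120)).items():
        k,l,st,c=cv2.connectedComponentsWithStats(m.astype(np.uint8))
        for j in range(1,k):
            if st[j,4]>25:
                q=P[l==j]; print(n,nm,st[j,4],c[j].round(1),'med',np.median(q,0).round(4),'mid xy',((q.max(0)+q.min(0))/2).round(4),'zmax',q[:,2].max().round(3))
    # brass chips
    m=(H>15)&(H<35)&(S>90)&(V>60)&(P[...,2]>0.025)&(P[...,2]<.06)&(P[...,0]>.4)&(abs(P[...,1])<.3)
    k,l,st,c=cv2.connectedComponentsWithStats(cv2.dilate(m.astype(np.uint8),np.ones((3,3))))
    for j in range(1,k):
        if st[j,4]>12: print(n,'chip',st[j,4],c[j].round(1),np.median(P[(l==j)&m],0).round(4))
f=np.load('top0.npz');P=cloud('top',f['d'])
q=P[(abs(P[...,1])<.6)&(P[...,0]>.15)&(P[...,0]<.9)]
def rect(nm,x,y,z):
    s=q[(q[:,0]>x[0])&(q[:,0]<x[1])&(q[:,1]>y[0])&(q[:,1]<y[1])&(q[:,2]>z[0])&(q[:,2]<z[1])]
    r=cv2.minAreaRect((s[:,:2]*1000).astype(np.float32));print(nm,len(s),np.round(r[0],1),np.round(r[1],1),round(r[2],2),s.mean(0).round(4))
u=lambda a,b:atz('top',a/1.55,b/1.55,.03)[:2].round(3)
print('corners',[u(*c) for c in((356,285),(463,277),(467,350),(305,367),(300,243),(598,290),(570,410),(200,348))])
rect('manif',(.3,.7),(-.15,.25),(.045,.058))
rect('plate',(.3,.7),(-.15,.25),(.024,.034))
rect('rack',(.3,.7),(.3,.55),(.034,.046))
rect('bin',(.3,.8),(-.5,-.2),(.085,.105))
rect('rib',(.15,.5),(-.45,-.1),(.07,.09))
E
python3 - <<'E'
from h import *
i=np.load('top0.npz')['i'];save(i,'c1.png',(185,140,310,245),6)
i=np.load('top0.npz')['i'];save(i,'c2.png',(315,230,400,295),8)
E
```

```text
top chip 44 [193.  171.9] [0.6309 0.1797 0.0366]
top chip 14 [242.5 190.5] [0.5815 0.0518 0.0407]
top chip 15 [267. 191.] [ 0.5798 -0.0112  0.0395]
side chip 34 [274.3 191.3] [ 0.5122 -0.0427  0.039 ]
side chip 37 [259.7 195.5] [ 0.5495 -0.0185  0.0381]
side chip 36 [246.9 197.3] [ 0.5816 -0.0085  0.0396]
side chip 40 [246.4 215.5] [0.5799 0.0539 0.038 ]
side chip 18 [311.  236.7] [0.4039 0.0948 0.0254]
side chip 75 [219.8 254.9] [0.6308 0.181  0.0362]
corners [array([0.6  , 0.085]), array([ 0.612, -0.095]), array([ 0.489, -0.1  ]), array([0.464, 0.171]), array([0.672, 0.179]), array([ 0.589, -0.327]), array([ 0.386, -0.274]), array([0.496, 0.348])]
manif 1655 [577.7  36.8] [202.4 260.2] 4.72 [0.6392 0.0555 0.0519]
plate 3377 [506.   34.5] [300.2 271.7] 5.75 [ 0.5467 -0.0025  0.0298]
rack 824 [578.9 359. ] [119.5 239. ] 89.46 [0.5047 0.3555 0.0397]
bin 736 [ 596.9 -314.9] [412.  178.4] 8.85 [ 0.6109 -0.3053  0.093 ]
rib 362 [ 433.1 -304.9] [129.6 147.9] 0.18 [ 0.3949 -0.2756  0.0803]
```

View pics/c1.png

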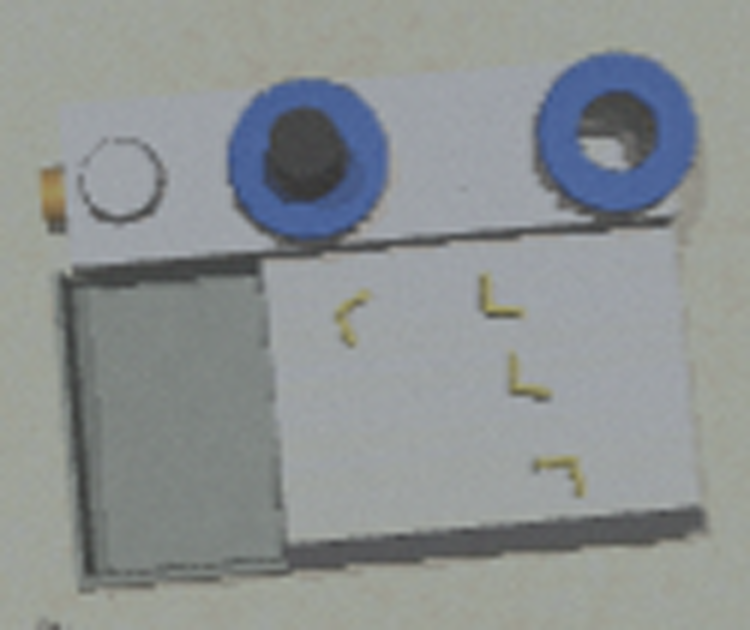

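View pics/c2.png

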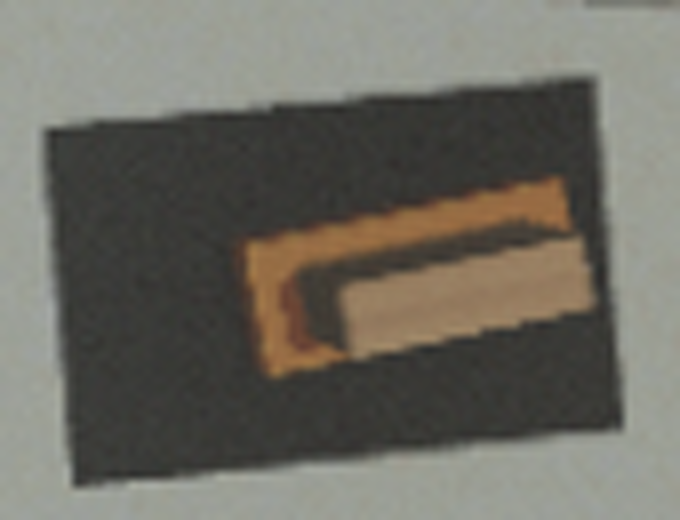

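```bash
python3 - <<'E'
from h import *
c1=lambda x,y,z:atz('top',185+(x+.5)/6-.5,140+(y+.5)/6-.5,z)
c2=lambda x,y,z:atz('top',315+(x+.5)/8-.5,230+(y+.5)/8-.5,z)
A=c1(617,133,.072);B=c1(308,160,.072)
print('colA',A,'colB',B,'yaw',np.arctan2(*( -(B-A)[:1],(B-A)[1:2])),np.linalg.norm(B-A))
for n in('top','side'):
    f=np.load(n+'0.npz');i,d=f['i'].astype(int),f['d'];P=cloud(n,d);R,G,Bl=i[...,0],i[...,1],i[...,2]
    for nm,m,z in(('blue',(Bl>R+50)&(Bl>G+25)&(Bl>100),.072),('green',(G>R+40)&(G>Bl+25),.118)):
        m=m&(P[...,2]>z-.012)&(P[...,2]<z+.012)
        k,l,st,c=cv2.connectedComponentsWithStats(m.astype(np.uint8))
        for j in range(1,k):
            if st[j,4]>25:
                q=P[l==j]; print(n,nm,st[j,4],'mean',q.mean(0).round(4),'mid',((q.max(0)+q.min(0))/2).round(4),np.ptp(q,0).round(3))
pl=[c1(262,265,.03),c1(285,545,.03),c1(672,232,.03),c1(697,508,.03)]
print('plate corners +y rear,+y front,-y rear,-y front',np.round(pl,4))
print('manif',[c1(x,y,.052).round(4) for x,y in((60,103),(70,268))])
print('spent cap',c1(305,140,.118))
for x,y in((350,315),(495,303),(523,382),(568,470)): print('chip',c1(x,y,.036).round(4))
r=np.array([c2(x,y,.081) for x,y in((340,290),(583,238),(598,308),(352,360))]);print('rib',r.mean(0),r.round(4))
print('foot',[c2(x,y,.025).round(4) for x,y in((243,240),(565,180),(270,378))])
m=np.array([c2(x,y,.003) for x,y in((45,130),(595,78),(622,430),(75,485))]);print('mat',m.mean(0),m.round(4))
f=np.load('top0.npz');P=cloud('top',f['d'])
s=lambda x,y,z:P[(P[...,0]>x[0])&(P[...,0]<x[1])&(P[...,1]>y[0])&(P[...,1]<y[1])&(P[...,2]>z[0])&(P[...,2]<z[1])]
for nm,a in(('rib',((.33,.45),(-.36,-.2),(.06,.1))),('rack',((.44,.57),(.26,.43),(.034,.046))),('bin',((.48,.7),(-.43,-.22),(.08,.105)))):
    q=s(*a);r=cv2.minAreaRect((q[:,:2]*1000).astype(np.float32));print(nm,len(q),r)
E
```

```text
colA [ 0.65077188 -0.06190676  0.072     ] colB [0.64017986 0.06735632 0.072     ] yaw [0.0817589] 0.12969632194404657
top blue 382 mean [ 0.6512 -0.0616  0.072 ] mid [ 0.6513 -0.0622  0.0717] [0.064 0.063 0.01 ]
top blue 342 mean [0.6402 0.0673 0.072 ] mid [0.6412 0.0685 0.0719] [0.066 0.063 0.009]
top green 101 mean [0.4989 0.3842 0.1185] mid [0.4985 0.384  0.1191] [0.024 0.027 0.008]
top green 95 mean [0.4949 0.3206 0.1181] mid [0.4959 0.3207 0.1179] [0.024 0.025 0.008]
side blue 213 mean [ 0.6501 -0.0589  0.072 ] mid [ 0.6501 -0.0589  0.0717] [0.062 0.065 0.012]
side blue 198 mean [0.6396 0.0763 0.0719] mid [0.6402 0.0718 0.0719] [0.062 0.058 0.011]
side green 109 mean [0.4943 0.3212 0.1179] mid [0.4945 0.3209 0.1175] [0.024 0.026 0.007]
side green 120 mean [0.4978 0.3855 0.1182] mid [0.4985 0.3857 0.119 ] [0.025 0.026 0.009]
plate corners +y rear,+y front,-y rear,-y front [[ 0.6002  0.0889  0.03  ]
 [ 0.4792  0.0797  0.03  ]
 [ 0.6133 -0.0894  0.03  ]
 [ 0.4933 -0.0985  0.03  ]]
manif [array([0.6682, 0.1736, 0.052 ]), array([0.5976, 0.1692, 0.052 ])]
spent cap [0.64197235 0.0669
[... 180 characters left out ...]
[[ 0.3891 -0.2312  0.081 ]
 [ 0.4034 -0.3092  0.081 ]
 [ 0.3814 -0.3137  0.081 ]
 [ 0.3673 -0.2347  0.081 ]]
foot [array([ 0.3993, -0.2144,  0.025 ]), array([ 0.4167, -0.3232,  0.025 ]), array([ 0.354 , -0.2227,  0.025 ])]
mat [ 0.38258912 -0.25163685  0.003     ] [[ 0.4349 -0.1533  0.003 ]
 [ 0.4489 -0.342   0.003 ]
 [ 0.3299 -0.3494  0.003 ]
 [ 0.3166 -0.1619  0.003 ]]
rib 360 ((385.9595031738281, -272.56695556640625), (25.635778427124023, 82.32640075683594), 10.36670970916748)
rack 937 ((497.0451354980469, 351.97467041015625), (132.48104858398438, 69.799560546875), 85.70654296875)
bin 757 ((586.3723754882812, -317.597900390625), (142.07937622070312, 200.84927368164062), 85.83753204345703)
```

```bash
cat >> h.py <<'E'
from scipy.spatial.transform import Rotation as Ro
import json
def plan(stops):
    """stops: list of (xyz, yaw, nrows); prints rows from the measured pose, groups of 5"""
    s=ctrl.get_state();p=np.array(s['tcp_pos']);Rm=Ro.from_euler('xyz',s['orientation']);rows=[]
    for xyz,yaw,n in stops:
        p0=p.copy();T=Ro.from_euler('xyz',[np.pi,0,yaw]);xyz=np.array(xyz)
        w=np.minimum(np.minimum(np.arange(1,n+1),np.arange(n,0,-1)),3.);f=np.cumsum(w)/w.sum()
        for k in range(n):
            d=Rm.inv().apply(p0+(xyz-p0)*f[k]-p)/.06
            rv=(Rm.inv()*T).as_rotvec()/(n-k)/.12
            r=np.round(np.r_[d,rv],2)+0.
            if abs(r).max()>1: print('OVER',r)
            p=p+Rm.apply(r[:3]*.06);Rm=Rm*Ro.from_rotvec(r[3:]*.12);rows.append(r.tolist())
    while len(rows)%5: rows.append([0]*6)
    for j in range(0,len(rows),5): print(json.dumps(rows[j:j+5]).replace('.0,',',').replace('.0]',']').replace(' ',''))
def st():
    s=ctrl.get_state();print(s['time_s'],s['tcp_pos'].round(4),s['orientation'].round(4),s['contact_force'].round(1),s['finger_gap'].round(4),s['gripper_force'])
E
python3 -c "
from h import *
plan([((.6405,.0675,.23),1.649,20)])"
```

```text
[[-0.18,-0.09,0.02,0,0,0.5],[-0.38,-0.16,0.05,0,0,0.5],[-0.58,-0.21,0.07,0,0,0.5],[-0.59,-0.18,0.06,0,0,0.5],[-0.6,-0.13,0.07,0,0,0.5]]
[[-0.6,-0.11,0.07,0,0,0.5],[-0.61,-0.06,0.07,0,0,0.5],[-0.62,-0.03,0.07,0,0,0.5],[-0.61,0.01,0.07,0,0,0.5],[-0.62,0.04,0.06,0,0,0.5]]
[[-0.61,0.09,0.07,0,0,0.5],[-0.6,0.11,0.07,0,0,0.5],[-0.59,0.16,0.07,0,0,0.5],[-0.59,0.19,0.07,0,0,0.5],[-0.57,0.22,0.06,0,0,0.5]]
[[-0.56,0.26,0.07,0,0,0.49],[-0.54,0.29,0.07,0,0,0.5],[-0.52,0.32,0.07,0,0,0.49],[-0.34,0.24,0.04,0,0,0.5],[-0.16,0.13,0.03,0,0.01,0.49]]
```

{"fn": "move_arm", "kwargs": {
  "moves": [
    [-0.18,-0.09,0.02,0,0,0.5],
    [-0.38,-0.16,0.05,0,0,0.5],
    [-0.58,-0.21,0.07,0,0,0.5],
    [-0.59,-0.18,0.06,0,0,0.5],
    [-0.6,-0.13,0.07,0,0,0.5]
  ],
  "hand": 0.53
}}

```text
time_s: 0.72
tcp_pos: [0.268, 0.4234, 0.2874]
orientation: [-3.141, 0.0, 2.544]
contact_force: [1.1, 0.4, -0.1]
finger_gap: 0.0401
gripper_force: 0.0
```

{"fn": "move_arm", "kwargs": {
  "moves": [
    [-0.6,-0.11,0.07,0,0,0.5],
    [-0.61,-0.06,0.07,0,0,0.5],
    [-0.62,-0.03,0.07,0,0,0.5],
    [-0.61,0.01,0.07,0,0,0.5],
    [-0.62,0.04,0.06,0,0,0.5]
  ]
}}

```text
time_s: 1.35
tcp_pos: [0.4011, 0.2956, 0.2669]
orientation: [-3.141, -0.0, 2.244]
contact_force: [0.9, 1.0, 0.6]
finger_gap: 0.0401
gripper_force: 0.0
```

{"fn": "move_arm", "kwargs": {
  "moves": [
    [-0.61,0.09,0.07,0,0,0.5],
    [-0.6,0.11,0.07,0,0,0.5],
    [-0.59,0.16,0.07,0,0,0.5],
    [-0.59,0.19,0.07,0,0,0.5],
    [-0.57,0.22,0.06,0,0,0.5]
  ]
}}

```text
time_s: 1.98
tcp_pos: [0.5344, 0.1686, 0.2464]
orientation: [-3.141, -0.0, 1.944]
contact_force: [-0.6, 0.1, -0.3]
finger_gap: 0.0399
gripper_force: 0.0
```

{"fn": "move_arm", "kwargs": {
  "moves": [
    [-0.56,0.26,0.07,0,0,0.49],
    [-0.54,0.29,0.07,0,0,0.5],
    [-0.52,0.32,0.07,0,0,0.49],
    [-0.34,0.24,0.04,0,0,0.5],
    [-0.16,0.13,0.03,0,0.01,0.49]
  ]
}}

```text
time_s: 2.6
tcp_pos: [0.6414, 0.0666, 0.2292]
orientation: [-3.14, -0.001, 1.646]
contact_force: [-0.5, 0.7, 0.4]
finger_gap: 0.0402
gripper_force: 0.0
```

```bash
python3 -c "
from h import *
st()
plan([((.6405,.0675,.15),1.649,10)])"
```

```text
Traceback (most recent call last):
  File "h.py", line 47, in st
    s=ctrl.get_state();print(s['time_s'],s['tcp_pos'].round(4),s['orientation'].round(4),s['contact_force'].round(1),s['finger_gap'].round(4),s['gripper_force'])
                                                                                                                     ^^^^^^^^^^^^^^^^^^^^^
AttributeError: 'float' object has no attribute 'round'
```

{"fn": "move_arm", "kwargs": {
  "moves": [
    [0.01,-0.01,0.2,0,0,0],
    [0,0,0.35,0,0,0],
    [0,0,0.35,0,0,0],
    [0,0,0.25,0,0,0],
    [0,0,0.15,0,0,0]
  ]
}}

```text
time_s: 3.22
tcp_pos: [0.6397, 0.0687, 0.151]
orientation: [-3.14, -0.001, 1.65]
contact_force: [0.1, -0.1, 0.8]
finger_gap: 0.0404
gripper_force: 0.0
```

{"fn": "move_arm", "kwargs": {
  "moves": [
    [0,0,0.05,0,0,0],
    [0,0,0.05,0,0,0],
    [0,0,0.05,0,0,0],
    [0,0,0.03,0,0,0],
    [0,0,0,0,0,0]
  ]
}}

```text
time_s: 3.85
tcp_pos: [0.6403, 0.0683, 0.1417]
orientation: [3.141, -0.001, 1.649]
contact_force: [0.3, -0.1, 3.6]
finger_gap: 0.0399
gripper_force: 1.8
```

```bash
sed -i "s/s\['finger_gap'\].round(4)/round(s['finger_gap'],4)/" h.py; python3 -c "
from h import *
st()
i,d=snap('side');save(i,'s1.png',(180,110,290,260),4)"
```

```text
3.85 [0.6403 0.0683 0.1417] [ 3.1409e+00 -1.2000e-03  1.6493e+00] [ 0.3 -0.1  3.6] 0.0399 1.7567588414294733
```

View pics/s1.png

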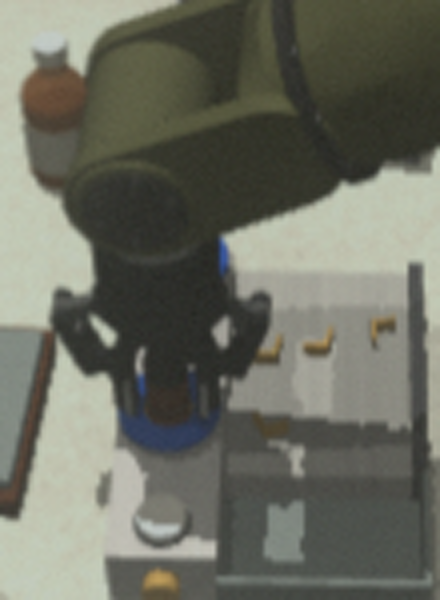

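Side view: the fingers straddle the brown tube, tips on the blue collar (≈170,425), and the force shows contact. Pressing now.

{"fn": "move_arm", "kwargs": {
  "moves": [
    [0,0,0.06,0,0,0],
    [0,0,0.06,0,0,0],
    [0,0,0.05,0,0,0],
    [0,0,0,0,0,0],
    [0,0,0,0,0,0]
  ]
}}

```text
time_s: 4.53
tcp_pos: [0.6404, 0.0684, 0.1317]
orientation: [3.141, -0.001, 1.649]
contact_force: [-1.8, -0.4, 10.2]
finger_gap: 0.0398
gripper_force: 4.7
```

{"fn": "move_arm", "kwargs": {
  "moves": [
    [0,0,0,0,0,0],
    [0,0,0,0,0,0],
    [0,0,0,0,0,0],
    [0,0,0,0,0,0],
    [0,0,0,0,0,0]
  ],
  "hand": 1
}}

```text
time_s: 5.15
tcp_pos: [0.6405, 0.0684, 0.1321]
orientation: [3.14, -0.001, 1.649]
contact_force: [-3.0, 0.2, 11.0]
finger_gap: 0.0269
gripper_force: 60.6
```

{"fn": "move_arm", "kwargs": {
  "moves": [
    [0,0,-0.08,0,0,0],
    [0,0,-0.1,0,0,0],
    [0,0,-0.15,0,0,0],
    [0,0,-0.2,0,0,0],
    [0,0,-0.2,0,0,0]
  ]
}}

```text
time_s: 5.78
tcp_pos: [0.64, 0.0683, 0.1756]
orientation: [-3.141, -0.001, 1.649]
contact_force: [0.8, -0.3, -0.7]
finger_gap: 0.0268
gripper_force: 60.2
```

```bash
python3 -c "
from h import *
st()
plan([((.640,.068,.31),1.649,10),((.586,-.318,.31),1.50,20),((.586,-.318,.17),1.5,10)])"
```

```text
5.775 [0.64   0.0683 0.1756] [-3.1410e+00 -1.2000e-03  1.6494e+00] [ 0.8 -0.3 -0.7] 0.0268 60.230995416641235
[[0,0,-0.09,0,0,0],[0,0,-0.19,0,0,0],[0,0,-0.28,0,0,0],[0,0,-0.28,0,0,0],[0,0,-0.28,0,0,0]]
[[0,0,-0.28,0,0,0],[0,0,-0.28,0,0,0],[0,0,-0.28,0,0,0],[0,0,-0.19,0,0,0],[0,0,-0.09,0,-0.01,0]]
[[-0.12,-0.03,0,0,0,0.06],[-0.23,-0.05,0,0,0,0.06],[-0.36,-0.07,0,0,0,0.06],[-0.35,-0.07,0,0,0,0.06],[-0.36,-0.07,0,0,0,0.06]]
[[-0.35,-0.06,0,0,0,0.06],[-0.36,-0.07,0,0,0,0.06],[-0.35,-0.06,0,0,0,0.06],[-0.36,-0.05,0,0,0,0.06],[-0.35,-0.06,0,0,0,0.06]]
[[-0.36,-0.05,0,0,0,0.06],[-0.36,-0.05,0,0,0,0.06],[-0.36,-0.05,0,0,0,0.07],[-0.36,-0.04,0,0,0,0.06],[-0.35,-0.04,0,0,0,0.07]]
[[-0.36,-0.04,0,0,0,0.06],[-0.36,-0.04,0,0,0,0.07],[-0.36,-0.03,0,0,0,0.06],[-0.24,-0.02,0,0,0,0.07],[-0.12,-0.01,0,0,0,0.06]]
[[0,0,0.1,0,0,0],[0,0,0.19,0,0,0],[0,0,0.29,0,0,0],[0,0,0.3,0,0,0],[0,0,0.29,0,0,0]]
[[0,0,0.29,0,0,0],[0,0,0.29,0,0,0],[0,0,0.29,0,0,0],[0,0,0.2,0,0,0],[0,0,0.09,0,0,0]]
```

{"fn": "move_arm", "kwargs": {
  "moves": [
    [0,0,-0.15,0,0,0],
    [0,0,-0.35,0,0,0],
    [0,0,-0.5,0,0,0],
    [0,0,-0.5,0,0,0],
    [0,0,-0.5,0,0,0]
  ]
}}

```text
time_s: 6.4
tcp_pos: [0.6399, 0.0681, 0.2962]
orientation: [-3.141, -0.001, 1.649]
contact_force: [0.9, -0.5, -0.6]
finger_gap: 0.0267
gripper_force: 60.2
```

{"fn": "move_arm", "kwargs": {
  "moves": [
    [-0.12,-0.03,-0.2,0,0,0.06],
    [-0.23,-0.05,-0.05,0,0,0.06],
    [-0.36,-0.07,0,0,0,0.06],
    [-0.35,-0.07,0,0,0,0.06],
    [-0.36,-0.07,0,0,0,0.06]
  ]
}}

```text
time_s: 7.02
tcp_pos: [0.6276, -0.0199, 0.3092]
orientation: [-3.141, -0.001, 1.612]
contact_force: [0.9, -0.1, -0.7]
finger_gap: 0.0269
gripper_force: 60.3
```

{"fn": "move_arm", "kwargs": {
  "moves": [
    [-0.35,-0.06,0,0,0,0.06],
    [-0.36,-0.07,0,0,0,0.06],
    [-0.35,-0.06,0,0,0,0.06],
    [-0.36,-0.05,0,0,0,0.06],
    [-0.35,-0.06,0,0,0,0.06]
  ]
}}

```text
time_s: 7.65
tcp_pos: [0.6128, -0.1261, 0.3097]
orientation: [-3.142, -0.001, 1.577]
contact_force: [-0.9, 0.3, -0.8]
finger_gap: 0.0265
gripper_force: 60.3
```

{"fn": "move_arm", "kwargs": {
  "moves": [
    [-0.36,-0.05,0,0,0,0.06],
    [-0.36,-0.05,0,0,0,0.06],
    [-0.36,-0.05,0,0,0,0.07],
    [-0.36,-0.04,0,0,0,0.06],
    [-0.35,-0.04,0,0,0,0.07]
  ]
}}

```text
time_s: 8.28
tcp_pos: [0.5981, -0.2334, 0.3095]
orientation: [-3.141, -0.001, 1.538]
contact_force: [-0.4, -0.2, -1.0]
finger_gap: 0.0267
gripper_force: 60.2
```

{"fn": "move_arm", "kwargs": {
  "moves": [
    [-0.36,-0.04,0,0,0,0.06],
    [-0.36,-0.04,0,0,0,0.07],
    [-0.36,-0.03,0,0,0,0.06],
    [-0.24,-0.02,0,0,0,0.07],
    [-0.12,-0.01,0,0,0,0.06]
  ]
}}

```text
time_s: 8.9
tcp_pos: [0.586, -0.3188, 0.3093]
orientation: [-3.141, -0.001, 1.5]
contact_force: [0.2, -0.4, -0.8]
finger_gap: 0.0266
gripper_force: 60.2
```

```bash
python3 -c "
from h import *
st()"
```

```text
8.9 [ 0.586  -0.3188  0.3093] [-3.1413e+00 -1.3000e-03  1.4996e+00] [ 0.2 -0.4 -0.8] 0.0266 60.23316264152527
```

{"fn": "move_arm", "kwargs": {
  "moves": [
    [0,0,0.15,0,0,0],
    [0,0,0.35,0,0,0],
    [0,0,0.45,0,0,0],
    [0,0,0.45,0,0,0],
    [0,0,0.4,0,0,0]
  ]
}}

```text
time_s: 9.52
tcp_pos: [0.5861, -0.3168, 0.1998]
orientation: [-3.141, -0.002, 1.502]
contact_force: [0.3, 0.5, -0.7]
finger_gap: 0.0267
gripper_force: 60.2
```

{"fn": "move_arm", "kwargs": {
  "moves": [
    [0,0,0.35,0,0,0],
    [0,0,0.3,0,0,0],
    [0,0,0.2,0,0,0],
    [0,0,0.12,0,0,0],
    [0,0,0,0,0,0]
  ]
}}

```text
time_s: 10.15
tcp_pos: [0.5861, -0.3176, 0.1431]
orientation: [-3.141, -0.001, 1.501]
contact_force: [-0.3, 0.5, -0.9]
finger_gap: 0.0266
gripper_force: 60.2
```

{"fn": "move_arm", "kwargs": {
  "moves": [
    [0,0,0,0,0,0],
    [0,0,0,0,0,0],
    [0,0,0,0,0,0],
    [0,0,-0.1,0,0,0],
    [0,0,-0.2,0,0,0]
  ],
  "hand": 0
}}

```text
time_s: 10.78
tcp_pos: [0.5861, -0.3177, 0.1617]
orientation: [-3.141, -0.001, 1.501]
contact_force: [-0.3, -1.1, -0.3]
finger_gap: 0.0854
gripper_force: 0.0
```

{"fn": "move_arm", "kwargs": {
  "moves": [
    [0,0,-0.4,0,0,0],
    [0,0,-0.5,0,0,0],
    [0,0,-0.6,0,0,0],
    [0,0,-0.6,0,0,0],
    [0,0,-0.4,0,0,0]
  ]
}}

```text
time_s: 11.4
tcp_pos: [0.5861, -0.3179, 0.3144]
orientation: [3.139, 0.0, 1.501]
contact_force: [0.3, -0.2, 0.5]
finger_gap: 0.0855
gripper_force: 0.0
```

```bash
python3 - <<'E'
from h import *
st()
i,d=snap('side');save(i,'s2.png',(200,80,350,270),3)
j,e=snap('top');np.savez('t2.npz',i=j,d=e)
j=cv2.resize(j[140:320,290:440],None,fx=3,fy=3)[:,:,::-1];a=cv2.imread('pics/s2.png');h=max(a.shape[0],j.shape[0])
p=lambda m:cv2.copyMakeBorder(m,0,h-m.shape[0],0,0,0)
o=np.hstack([p(a),p(j)]);o=cv2.resize(o,None,fx=min(800/o.shape[1],600/o.shape[0]),fy=min(800/o.shape[1],600/o.shape[0]));cv2.imwrite('pics/m2.png',o)
E
```

```text
11.4 [ 0.5861 -0.3179  0.3144] [3.1393e+00 1.0000e-04 1.5006e+00] [ 0.3 -0.2  0.5] 0.0855 0.0
```

View pics/m2.png

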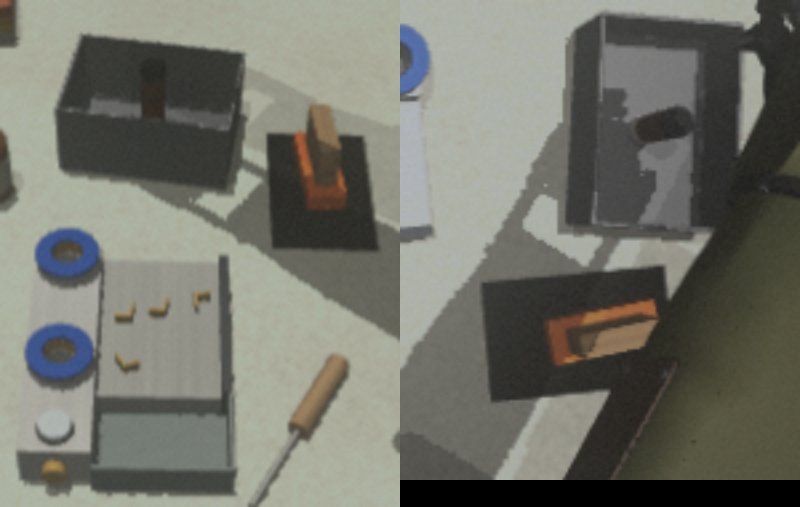

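Picture: the spent tube stands in the bin, both collars are out, the four chips are unmoved, and the scraper is still on its mat.

```bash
python3 - <<'E'
from h import *
i,d=snap('side');P=cloud('side',d)
q=P[(P[...,0]>.32)&(P[...,0]<.47)&(P[...,1]>-.36)&(P[...,1]<-.16)&(P[...,2]>.074)&(P[...,2]<.088)]
print(len(q),q.mean(0),cv2.minAreaRect((q[:,:2]*1000).astype(np.float32)))
plan([((.386,-.2725,.24),1.752,15),((.386,-.2725,.112),1.752,10)])
E
```

```text
155 [ 0.38471618 -0.26802306  0.07887424] ((384.3153991699219, -270.7650451660156), (24.703596115112305, 86.05455017089844), 9.97824478149414)
[[0.01,-0.09,0.03,0,0,-0.14],[0.03,-0.17,0.06,0,0,-0.14],[0.05,-0.26,0.1,0,0,-0.14],[0.05,-0.26,0.09,0,0,-0.14],[0.06,-0.25,0.09,0,0,-0.14]]
[[0.06,-0.26,0.1,0,0,-0.14],[0.07,-0.25,0.09,0,0,-0.14],[0.07,-0.26,0.09,0,0,-0.14],[0.08,-0.25,0.09,0,0,-0.14],[0.07,-0.25,0.1,0,0,-0.14]]
[[0.09,-0.25,0.09,0,0,-0.14],[0.08,-0.25,0.09,0,0,-0.14],[0.1,-0.25,0.1,0.01,0,-0.14],[0.06,-0.16,0.06,0,0,-0.14],[0.03,-0.08,0.03,0.01,0.01,-0.14]]
[[0,0,0.09,0,0,0],[0,0,0.18,0,0,0],[0,0,0.26,0,0,0],[0,0,0.27,0,0,0],[0,0,0.27,0,0,0]]
[[0,0,0.26,0,0,0],[0,0,0.27,0,0,0],[0,0,0.27,0,0,0],[0,0,0.17,0,0,0],[0,0,0.09,0,0,0]]
```

{"fn": "move_arm", "kwargs": {
  "moves": [
    [0.01,-0.09,0.03,0,0,-0.14],
    [0.03,-0.17,0.06,0,0,-0.14],
    [0.05,-0.26,0.1,0,0,-0.14],
    [0.05,-0.26,0.09,0,0,-0.14],
    [0.06,-0.25,0.09,0,0,-0.14]
  ]
}}

```text
time_s: 12.18
tcp_pos: [0.5236, -0.3037, 0.2876]
orientation: [-3.14, -0.002, 1.586]
contact_force: [0.1, 1.1, 0.5]
finger_gap: 0.0854
gripper_force: 0.0
```

{"fn": "move_arm", "kwargs": {
  "moves": [
    [0.06,-0.26,0.1,0,0,-0.14],
    [0.07,-0.25,0.09,0,0,-0.14],
    [0.07,-0.26,0.09,0,0,-0.14],
    [0.08,-0.25,0.09,0,0,-0.14],
    [0.07,-0.25,0.1,0,0,-0.14]
  ]
}}

```text
time_s: 12.8
tcp_pos: [0.4464, -0.2861, 0.2596]
orientation: [-3.14, -0.002, 1.67]
contact_force: [-0.5, 0.3, 0.3]
finger_gap: 0.0854
gripper_force: 0.0
```

{"fn": "move_arm", "kwargs": {
  "moves": [
    [0.09,-0.25,0.09,0,0,-0.14],
    [0.08,-0.25,0.09,0,0,-0.14],
    [0.1,-0.25,0.1,0.01,0,-0.14],
    [0.06,-0.16,0.06,0,0,-0.14],
    [0.03,-0.08,0.03,0.01,0.01,-0.14]
  ]
}}

```text
time_s: 13.42
tcp_pos: [0.3854, -0.2723, 0.2383]
orientation: [-3.139, -0.003, 1.754]
contact_force: [-0.7, 0.1, -0.9]
finger_gap: 0.0858
gripper_force: 0.0
```

```bash
python3 - <<'E'
from h import *
st()
i,d=snap('side');P=cloud('side',d)
q=P[(P[...,0]>.32)&(P[...,0]<.47)&(P[...,1]>-.36)&(P[...,1]<-.16)&(P[...,2]>.074)&(P[...,2]<.088)]
print(len(q),q.mean(0),cv2.minAreaRect((q[:,:2]*1000).astype(np.float32)))
save(i,'s3.png',(240,80,380,190),5)
E
```

```text
13.425 [ 0.3854 -0.2723  0.2383] [-3.1388e+00 -3.0000e-03  1.7536e+00] [-0.7  0.1 -0.9] 0.0858 0.0
158 [ 0.38513872 -0.26799319  0.07883303] ((384.8709716796875, -271.0113220214844), (24.88176155090332, 83.35424041748047), 10.75961971282959)
```

View pics/s3.png

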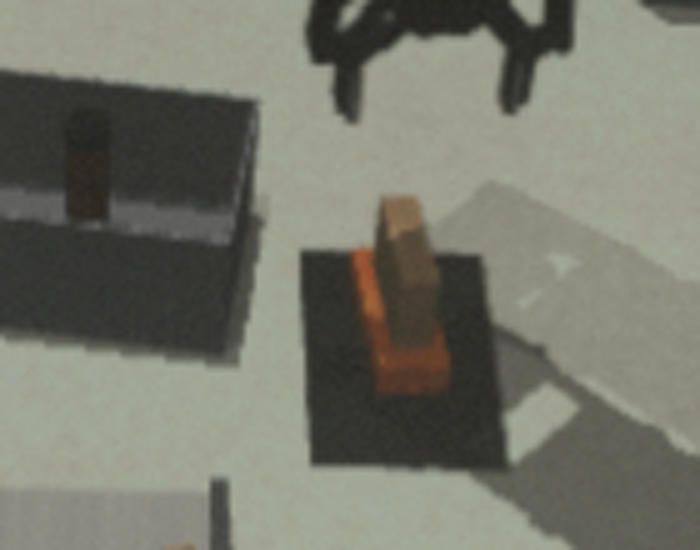

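{"fn": "move_arm", "kwargs": {
  "moves": [
    [0,0,0.1,-0.02,-0.02,0],
    [0,0,0.25,0,0,0],
    [0,0,0.35,0,0,0],
    [0,0,0.35,0,0,0],
    [0,0,0.35,0,0,0]
  ]
}}

```text
time_s: 14.1
tcp_pos: [0.3859, -0.2723, 0.153]
orientation: [-3.141, -0.001, 1.753]
contact_force: [0.1, 0.4, -0.2]
finger_gap: 0.0855
gripper_force: 0.0
```

{"fn": "move_arm", "kwargs": {
  "moves": [
    [0,0,0.3,0,0,0],
    [0,0,0.2,0,0,0],
    [0,0,0.14,0,0,0],
    [0,0,0.06,0,0,0],
    [0,0,0,0,0,0]
  ]
}}

```text
time_s: 14.72
tcp_pos: [0.386, -0.2725, 0.1128]
orientation: [3.141, 0.0, 1.753]
contact_force: [-0.1, 0.5, 0.9]
finger_gap: 0.0854
gripper_force: 0.0
```

{"fn": "move_arm", "kwargs": {
  "moves": [
    [0,0,0,0,0,0],
    [0,0,0,0,0,0],
    [0,0,0,0,0,0],
    [0,0,0,0,0,0],
    [0,0,0,0,0,0]
  ],
  "hand": 1
}}

```text
time_s: 15.35
tcp_pos: [0.386, -0.2725, 0.1129]
orientation: [3.141, 0.0, 1.753]
contact_force: [-1.0, 0.6, 3.9]
finger_gap: 0.0235
gripper_force: 58.8
```

```bash
python3 - <<'E'
from h import *
st()
ex=np.array([.997,.078]);ey=np.array([-.078,.997]);A=np.array([.651,-.0618])
S=lambda x,y:A+ex*(x-55)/1000+ey*(y+75)/1000
a=S(-44,-87);z=ctrl.get_state()['tcp_pos']
print(a,S(-44,85))
plan([((z[0],z[1],.24),1.752,10),((*a,.24),3.220,20),((*a,.155),3.220,10)])
E
```

```text
15.35 [ 0.386  -0.2725  0.1129] [3.1413e+00 1.0000e-04 1.7525e+00] [-1.   0.6  3.9] 0.0235 58.81140410900116
[ 0.553233 -0.081486] [0.539817 0.089998]
[[0,0,-0.09,0,0,0],[0,0,-0.17,0,0,0],[0,0,-0.27,0,0,0],[0,0,-0.26,0,0,0],[0,0,-0.27,0,0,0]]
[[0,0,-0.26,0,0,0],[0,0,-0.27,0,0,0],[0,0,-0.26,0,0,0],[0,0,-0.18,0,0,0],[0,0,-0.09,0,0,0]]
[[0.05,0.06,0,0,0,-0.61],[0.09,0.13,0,0,0,-0.61],[0.11,0.2,0,0,0,-0.61],[0.11,0.22,0,0,0,-0.61],[0.08,0.21,0,0,0,-0.61]]
[[0.07,0.23,0,0,0,-0.61],[0.06,0.23,0,0,0,-0.61],[0.03,0.23,0,0,0,-0.61],[0.02,0.23,0,0,0,-0.61],[0.01,0.24,0,0,0,-0.61]]
[[-0.02,0.23,0,0,0,-0.61],[-0.03,0.24,0,0,0,-0.61],[-0.05,0.23,0,0,0,-0.61],[-0.06,0.22,0,0,0,-0.61],[-0.09,0.22,0,0,0,-0.61]]
[[-0.09,0.22,0,0,0,-0.62],[-0.12,0.2,0,0,0,-0.61],[-0.13,0.2,0,0,0,-0.62],[-0.09,0.13,0,0,0,-0.61],[-0.05,0.05,0,0,0,-0.62]]
[[0,0,0.06,0,0,0],[0,0,0.12,0,0,0],[0,0,0.17,0,0,0],[0,0,0.18,0,0,0],[0,0,0.18,0,0,0]]
[[0,0,0.18,0,0,0],[0,0,0.17,0,0,0],[0,0,0.18,0,0,0],[0,0,0.12,0,0,0],[0,0,0.06,0,0,0]]
```

{"fn": "move_arm", "kwargs": {
  "moves": [
    [0,0,-0.1,0,0,0],
    [0,0,-0.3,0,0,0],
    [0,0,-0.45,0,0,0],
    [0,0,-0.45,0,0,0],
    [0,0,-0.3,0,0,0]
  ]
}}

```text
time_s: 15.98
tcp_pos: [0.3859, -0.2725, 0.2101]
orientation: [3.141, 0.001, 1.753]
contact_force: [-0.7, -0.8, -2.6]
finger_gap: 0.0233
gripper_force: 59.0
```

{"fn": "move_arm", "kwargs": {
  "moves": [
    [0.05,0.06,0,0,0,-0.61],
    [0.09,0.13,0,0,0,-0.61],
    [0.11,0.2,0,0,0,-0.61],
    [0.11,0.22,0,0,0,-0.61],
    [0.08,0.21,0,0,0,-0.61]
  ]
}}

```text
time_s: 16.6
tcp_pos: [0.4231, -0.2298, 0.2088]
orientation: [-3.142, -0.0, 2.121]
contact_force: [-0.0, -1.1, -2.5]
finger_gap: 0.0231
gripper_force: 59.0
```

{"fn": "move_arm", "kwargs": {
  "moves": [
    [0.07,0.23,0,0,0,-0.61],
    [0.06,0.23,0,0,0,-0.61],
    [0.03,0.23,0,0,0,-0.61],
    [0.02,0.23,0,0,0,-0.61],
    [0.01,0.24,0,0,0,-0.61]
  ]
}}

```text
time_s: 17.23
tcp_pos: [0.4695, -0.1764, 0.2088]
orientation: [-3.142, -0.0, 2.487]
contact_force: [-0.2, -0.4, -2.8]
finger_gap: 0.0229
gripper_force: 59.0
```

{"fn": "move_arm", "kwargs": {
  "moves": [
    [-0.02,0.23,0,0,0,-0.61],
    [-0.03,0.24,0,0,0,-0.61],
    [-0.05,0.23,0,0,0,-0.61],
    [-0.06,0.22,0,0,0,-0.61],
    [-0.09,0.22,0,0,0,-0.61]
  ]
}}

```text
time_s: 17.85
tcp_pos: [0.5163, -0.1238, 0.2088]
orientation: [3.142, -0.0, 2.853]
contact_force: [0.4, -0.0, -2.3]
finger_gap: 0.0231
gripper_force: 59.0
```

{"fn": "move_arm", "kwargs": {
  "moves": [
    [-0.09,0.22,0,0,0,-0.62],
    [-0.12,0.2,0,0,0,-0.61],
    [-0.13,0.2,0,0,0,-0.62],
    [-0.09,0.13,0,0,0,-0.61],
    [-0.05,0.05,0,0,0,-0.62]
  ]
}}

```text
time_s: 18.48
tcp_pos: [0.5531, -0.0813, 0.2087]
orientation: [3.141, -0.0, -3.06]
contact_force: [-0.0, -0.5, -1.5]
finger_gap: 0.0235
gripper_force: 59.0
```

```bash
python3 - <<'E'
from h import *
st()
plan([((.5532,-.0815,.152),3.220,10)])
i,d=snap('side');save(i,'s4.png',(200,110,330,240),4.6)
E
```

```text
18.475 [ 0.5531 -0.0813  0.2087] [ 3.1414e+00 -5.0000e-04 -3.0600e+00] [-0.  -0.5 -1.5] 0.0235 59.03676688671112
[[0,0,0.04,0,0,0],[0,0,0.08,0,0,0],[0,0,0.12,0,0,0],[0,0,0.11,0,0,0],[0,0,0.12,0,0,0]]
[[0,0,0.12,0,0,0.01],[0,0,0.12,0,0,0],[0,0,0.12,0,0,0.01],[0,0,0.08,0,0,0],[0,0,0.03,0,0,0.01]]
```

View pics/s4.png

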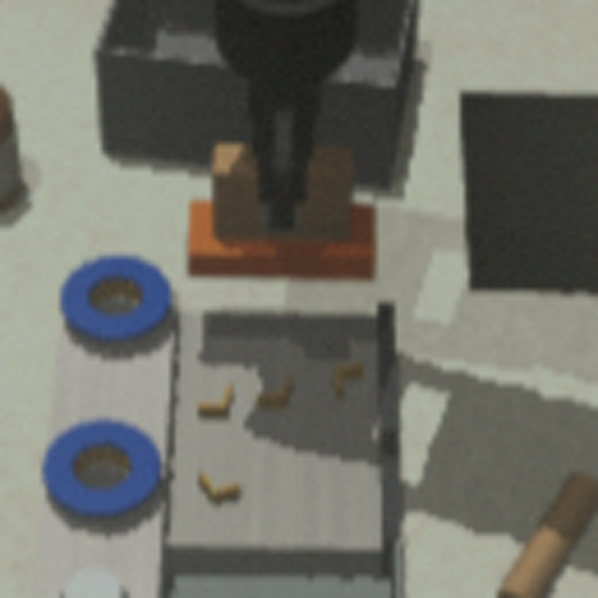

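Side view: the scraper is held squarely across the plate's -y end, its foot's near lower edge at (190,275)-(375,277), with the chips ahead of it at (215,405), (275,395), (347,378) and (218,488).

```bash
python3 - <<'E'
from h import *
c=lambda x,y,z:atz('side',200+(x+.5)/4.6-.5,110+(y+.5)/4.6-.5,z)[:2]
ex=np.array([.997,.078]);ey=np.array([-.078,.997]);A=np.array([.651,-.0618])
T=lambda p:(((p-A)@ex*1000+55).round(1),((p-A)@ey*1000-75).round(1))
print('foot L,R',T(c(189,275,.0988)),T(c(375,277,.0988)),'tcp',T(ctrl.get_state()['tcp_pos'][:2]))
for n,x,y,z in(('plate/tray rear',168,548,.03),('plate/tray front',383,546,.03),('curb inner top far',379,305,.042),('chip',335,385,.03),('chip',215,405,.035),('chip2',275,395,.035),('chip',347,378,.035),('chip',218,488,.035),('colA',116,298,.072),('colB',103,468,.072)): print(n,T(c(x,y,z)))
E
```

```text
foot L,R (np.float64(9.7), np.float64(-66.0)) (np.float64(-100.1), np.float64(-67.3)) tcp (np.float64(-43.9), np.float64(-86.6))
plate/tray rear (np.float64(16.8), np.float64(82.6))
plate/tray front (np.float64(-105.9), np.float64(78.1))
curb inner top far (np.float64(-105.6), np.float64(-96.3))
chip (np.float64(-78.7), np.float64(-41.1))
chip (np.float64(-6.6), np.float64(-19.4))
chip2 (np.float64(-42.4), np.float64(-28.1))
chip (np.float64(-85.8), np.float64(-42.6))
chip (np.float64(-10.5), np.float64(42.7))
colA (np.float64(54.5), np.float64(-70.8))
colB (np.float64(53.5), np.float64(58.2))
```

{"fn": "move_arm", "kwargs": {
  "moves": [
    [0,0,0.15,0,0,0],
    [0,0,0.3,0,0,0],
    [0,0,0.33,0,0,0],
    [0,0,0.22,0,0,0],
    [0,0,0.1,0,0,0]
  ]
}}

```text
time_s: 19.15
tcp_pos: [0.5527, -0.0818, 0.1415]
orientation: [3.141, -0.001, -3.064]
contact_force: [0.4, -0.3, -2.6]
finger_gap: 0.0235
gripper_force: 59.0
```

{"fn": "move_arm", "kwargs": {
  "moves": [
    [0,0,0.02,0,0,0],
    [0,0,0.02,0,0,0],
    [0,0,0.01,0,0,0],
    [0,0,0,0,0,0],
    [0,0,0,0,0,0]
  ]
}}

```text
time_s: 19.77
tcp_pos: [0.5531, -0.0817, 0.1399]
orientation: [-3.142, 0.0, -3.063]
contact_force: [0.6, 0.1, -1.4]
finger_gap: 0.0234
gripper_force: 59.1
```

{"fn": "move_arm", "kwargs": {
  "moves": [
    [0,0,0.02,0,0,0],
    [0,0,0.01,0,0,0],
    [0,0,0,0,0,0],
    [0,0,0,0,0,0],
    [0,0,0,0,0,0]
  ]
}}

```text
time_s: 20.4
tcp_pos: [0.5532, -0.0818, 0.1399]
orientation: [-3.141, 0.001, -3.063]
contact_force: [-10.6, 0.7, 20.5]
finger_gap: 0.0235
gripper_force: 62.2
```

{"fn": "move_arm", "kwargs": {
  "moves": [
    [0,0,-0.01,0,0,0],
    [0,0.05,0,0,0,0],
    [0,0.1,0,0,0,0],
    [0,0.15,0,0,0,0],
    [0,0.2,0,0,0,0]
  ]
}}

```text
time_s: 21.02
tcp_pos: [0.5515, -0.0524, 0.14]
orientation: [-3.14, 0.003, -3.063]
contact_force: [1.5, -5.7, 7.2]
finger_gap: 0.0232
gripper_force: 60.4
```

{"fn": "move_arm", "kwargs": {
  "moves": [
    [0,0.18,0,0,0,0],
    [0,0.18,0,0,0,0],
    [0,0.18,0,0,0,0],
    [0,0.18,0,0,0,0],
    [0,0.18,0,0,0,0]
  ]
}}

```text
time_s: 21.65
tcp_pos: [0.5473, 0.0017, 0.1399]
orientation: [-3.14, 0.003, -3.063]
contact_force: [1.6, -6.2, 9.1]
finger_gap: 0.0236
gripper_force: 60.4
```

{"fn": "move_arm", "kwargs": {
  "moves": [
    [0,0.18,0,0,0,0],
    [0,0.18,0,0,0,0],
    [0,0.18,0,0,0,0],
    [0,0.18,0,0,0,0],
    [0,0.16,0,0,0,0]
  ]
}}

```text
time_s: 22.28
tcp_pos: [0.5432, 0.0544, 0.14]
orientation: [-3.14, 0.003, -3.063]
contact_force: [0.9, -6.0, 9.4]
finger_gap: 0.0233
gripper_force: 60.4
```

```bash
python3 - <<'E'
from h import *
st()
i,d=snap('side');save(i,'s5.png',(200,110,330,270),3.7)
E
```

```text
22.275 [0.5432 0.0544 0.14  ] [-3.1404e+00  3.1000e-03 -3.0629e+00] [ 0.9 -6.   9.4] 0.0233 60.38004755973816
```

View pics/s5.png

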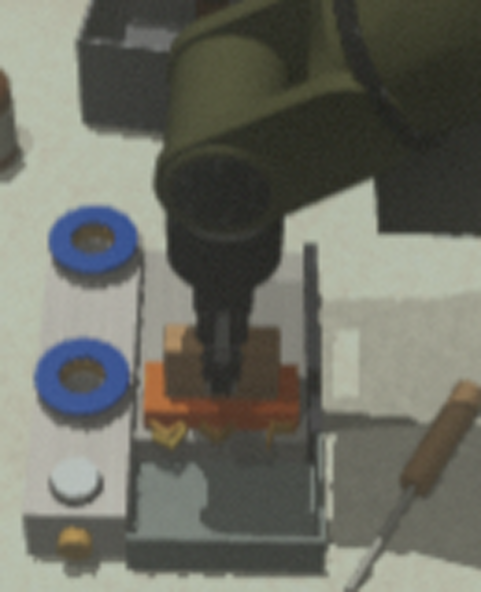

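The chips lie ahead of the foot (168,432), (215,432), (270,435), and I push on over the edge.

{"fn": "move_arm", "kwargs": {
  "moves": [
    [0,0.18,0,0,0,0],
    [0,0.18,0,0,0,0],
    [0,0.18,-0.01,0,0,0],
    [0,0.15,0,0,0,0],
    [0,0.1,0,0,0,0]
  ]
}}

```text
time_s: 22.95
tcp_pos: [0.5389, 0.1021, 0.1397]
orientation: [-3.141, 0.001, -3.063]
contact_force: [0.2, -4.9, 6.1]
finger_gap: 0.0234
gripper_force: 59.9
```

{"fn": "move_arm", "kwargs": {
  "moves": [
    [0,0,0,0,0,0],
    [0,0,-0.1,0,0,0],
    [0,-0.1,-0.4,0,0,0],
    [0,-0.4,-0.5,0,0,0],
    [0,-0.6,-0.4,0,0,0]
  ]
}}

```text
time_s: 23.58
tcp_pos: [0.5437, 0.0361, 0.2243]
orientation: [3.141, 0.0, -3.062]
contact_force: [1.2, -0.5, -1.8]
finger_gap: 0.0235
gripper_force: 59.2
```

{"fn": "move_arm", "kwargs": {
  "moves": [
    [0,-0.8,0,0,0,0],
    [0,-0.8,0,0,0,0],
    [0,-0.8,0,0,0,0],
    [0,-0.6,0,0,0,0],
    [0,-0.2,0,0,0,0]
  ]
}}

```text
time_s: 24.2
tcp_pos: [0.5586, -0.1569, 0.2229]
orientation: [3.141, -0.0, -3.065]
contact_force: [-0.8, 0.2, -2.5]
finger_gap: 0.0234
gripper_force: 59.1
```

```bash
python3 - <<'E'
from h import *
st()
i,d=snap('side');save(i,'s6.png',(200,110,330,270),3.7)
E
```

```text
24.2 [ 0.5586 -0.1569  0.2229] [ 3.1412e+00 -5.0000e-04 -3.0650e+00] [-0.8  0.2 -2.5] 0.0234 59.130679965019226
```

View pics/s6.png

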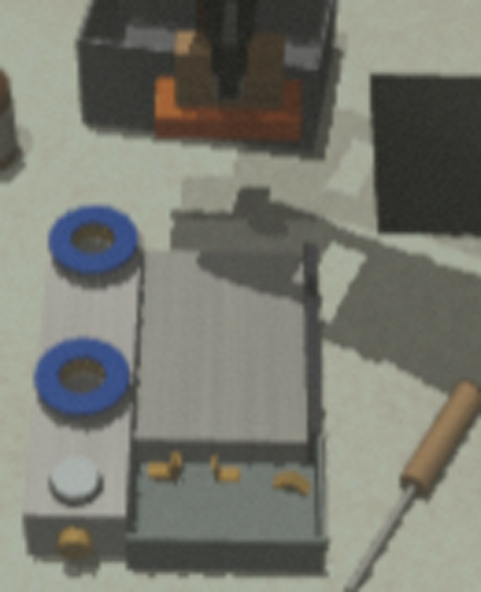

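All chips lie in the tray, none on the plate. Returning the scraper to the mat.

```bash
python3 - <<'E'
from h import *
j,e=snap('top');save(j,'t6.png',(185,140,330,245),5.5)
plan([((.384,-.255,.20),1.65,20),((.384,-.255,.1155),1.65,10)])
E
```

```text
[[0.06,-0.03,0.01,0,0,0.65],[0.1,-0.06,0.01,0,0,0.65],[0.16,-0.1,0.02,0,0,0.65],[0.14,-0.12,0.02,0,0,0.65],[0.14,-0.13,0.03,0,0,0.65]]
[[0.13,-0.13,0.02,0,0,0.65],[0.11,-0.15,0.02,0,0,0.66],[0.1,-0.15,0.02,0,0,0.65],[0.09,-0.17,0.02,0,0,0.66],[0.08,-0.17,0.02,0,0,0.65]]
[[0.06,-0.17,0.02,0,0,0.66],[0.05,-0.18,0.02,0,0,0.65],[0.04,-0.18,0.03,0,0,0.66],[0.02,-0.19,0.02,0,0,0.65],[0.01,-0.18,0.02,0,0,0.66]]
[[-0.01,-0.19,0.02,0,0,0.65],[-0.02,-0.18,0.02,0,0,0.66],[-0.04,-0.19,0.02,0,0,0.65],[-0.04,-0.12,0.02,0,0,0.66],[-0.02,-0.05,0,0,0,0.65]]
[[0,0,0.06,0,0,0],[0,0,0.12,0,0,0],[0,0,0.17,0,0,0],[0,0,0.18,0,0,0],[0,0,0.18,0,0,0]]
[[0,0,0.17,0,0,0],[0,0,0.18,0,0,0],[0,0,0.17,0,0,0],[0,0,0.12,0,0,0],[0,0,0.06,0,0,0]]
```

View pics/t6.png

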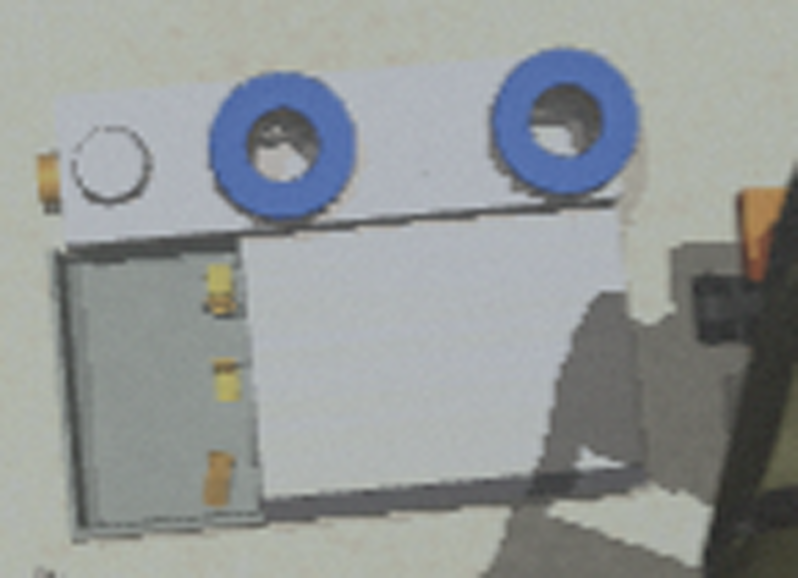

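Top view: the plate is clear, with brass at (220,290), (226,380) and (218,478) in the tray, the first likely two nested chips. I will check that after placing the scraper.

{"fn": "move_arm", "kwargs": {
  "moves": [
    [0.06,-0.03,0.01,0,0,0.65],
    [0.1,-0.06,0.01,0,0,0.65],
    [0.16,-0.1,0.02,0,0,0.65],
    [0.14,-0.12,0.02,0,0,0.65],
    [0.14,-0.13,0.03,0,0,0.65]
  ]
}}

```text
time_s: 24.92
tcp_pos: [0.5198, -0.1763, 0.2178]
orientation: [3.141, -0.0, 2.829]
contact_force: [0.2, -0.1, -1.9]
finger_gap: 0.0237
gripper_force: 59.2
```

{"fn": "move_arm", "kwargs": {
  "moves": [
    [0.13,-0.13,0.02,0,0,0.65],
    [0.11,-0.15,0.02,0,0,0.66],
    [0.1,-0.15,0.02,0,0,0.65],
    [0.09,-0.17,0.02,0,0,0.66],
    [0.08,-0.17,0.02,0,0,0.65]
  ]
}}

```text
time_s: 25.55
tcp_pos: [0.4713, -0.204, 0.2118]
orientation: [3.141, -0.0, 2.437]
contact_force: [0.0, -0.5, -2.2]
finger_gap: 0.0232
gripper_force: 59.2
```

{"fn": "move_arm", "kwargs": {
  "moves": [
    [0.06,-0.17,0.02,0,0,0.66],
    [0.05,-0.18,0.02,0,0,0.65],
    [0.04,-0.18,0.03,0,0,0.66],
    [0.02,-0.19,0.02,0,0,0.65],
    [0.01,-0.18,0.02,0,0,0.66]
  ]
}}

```text
time_s: 26.18
tcp_pos: [0.4231, -0.2312, 0.2052]
orientation: [3.141, -0.0, 2.043]
contact_force: [-0.3, -0.6, -1.7]
finger_gap: 0.0232
gripper_force: 59.2
```

{"fn": "move_arm", "kwargs": {
  "moves": [
    [-0.01,-0.19,0.02,0,0,0.65],
    [-0.02,-0.18,0.02,0,0,0.66],
    [-0.04,-0.19,0.02,0,0,0.65],
    [-0.04,-0.12,0.02,0,0,0.66],
    [-0.02,-0.05,0,0,0,0.65]
  ]
}}

```text
time_s: 26.8
tcp_pos: [0.3846, -0.2538, 0.2004]
orientation: [3.142, -0.0, 1.65]
contact_force: [0.3, -0.2, -2.0]
finger_gap: 0.0234
gripper_force: 59.2
```

{"fn": "move_arm", "kwargs": {
  "moves": [
    [0,0,0.15,0,0,0],
    [0,0,0.3,0,0,0],
    [0,0,0.4,0,0,0],
    [0,0,0.35,0,0,0],
    [0,0,0.2,0,0,0]
  ]
}}

```text
time_s: 27.42
tcp_pos: [0.3845, -0.254, 0.1151]
orientation: [-3.141, -0.001, 1.654]
contact_force: [0.5, 0.4, -2.3]
finger_gap: 0.0233
gripper_force: 59.2
```

```bash
python3 - <<'E'
from h import *
st()
for n in('side','top'):
    i,d=snap(n);np.savez(n+'7.npz',i=i,d=d)
a=np.load('side7.npz')['i'][225:265,225:300];b=np.load('top7.npz')['i'][180:240,190:240]
f=lambda m,s:cv2.resize(m,None,fx=s,fy=s,interpolation=cv2.INTER_CUBIC)
a=f(a,6);b=f(b,6);h=max(a.shape[0],b.shape[0]);p=lambda m:cv2.copyMakeBorder(m,0,h-m.shape[0],0,0,0)
cv2.imwrite('pics/m7.png',np.hstack([p(a),p(b)])[:,:,::-1])
E
```

```text
27.425 [ 0.3845 -0.254   0.1151] [-3.1407e+00 -1.2000e-03  1.6542e+00] [ 0.5  0.4 -2.3] 0.0233 59.23962414264679
```

View pics/m7.png

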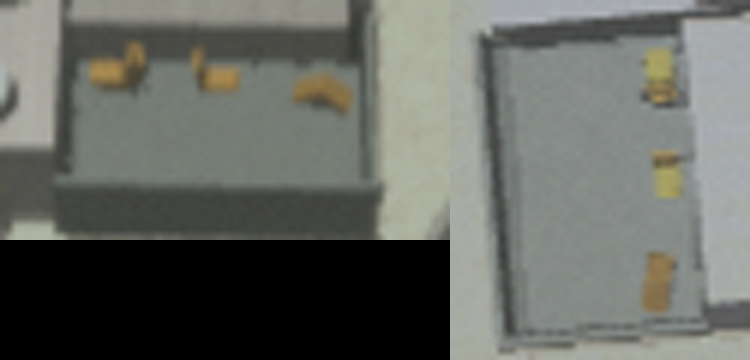

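The tray crop shows a double cluster at (115,68) and two single chips at (215,72) and (322,92), which matches the four that were in front of the foot. Setting the scraper down.

{"fn": "move_arm", "kwargs": {
  "moves": [
    [0,0,0.02,0,0,0],
    [0,0,0.02,0,0,0],
    [0,0,0,0,0,0],
    [0,0,0,0,0,0],
    [0,0,0,0,0,0]
  ]
}}

```text
time_s: 28.15
tcp_pos: [0.3845, -0.2549, 0.1141]
orientation: [3.141, 0.0, 1.652]
contact_force: [-0.2, -0.3, -3.7]
finger_gap: 0.0235
gripper_force: 59.2
```

{"fn": "move_arm", "kwargs": {
  "moves": [
    [0,0,0,0,0,0],
    [0,0,0,0,0,0],
    [0,0,0,0,0,0],
    [0,0,0,0,0,0],
    [0,0,-0.1,0,0,0]
  ],
  "hand": 0
}}

```text
time_s: 28.78
tcp_pos: [0.3844, -0.2547, 0.1199]
orientation: [-3.141, -0.001, 1.652]
contact_force: [-0.2, 0.2, -0.3]
finger_gap: 0.0859
gripper_force: 0.0
```

{"fn": "move_arm", "kwargs": {
  "moves": [
    [0,0,-0.2,0,0,0],
    [0,0,-0.4,0,0,0],
    [0,0,-0.5,0,0,0],
    [0,0,-0.5,0,0,0],
    [0,0,-0.4,0,0,0]
  ]
}}

```text
time_s: 29.4
tcp_pos: [0.3845, -0.2548, 0.2421]
orientation: [3.14, 0.001, 1.652]
contact_force: [-0.1, -0.6, -0.6]
finger_gap: 0.0853
gripper_force: 0.0
```

```bash
python3 - <<'E'
from h import *
st()
i,d=snap('side');save(i,'s8.png',(180,60,380,310),2.4)
plan([((.43,-.05,.26),1.62,15),((.495,.321,.25),1.55,25)])
E
```

```text
29.4 [ 0.3845 -0.2548  0.2421] [3.1403e+00 1.1000e-03 1.6518e+00] [-0.1 -0.6 -0.6] 0.0853 0.0
[[0.09,0.03,-0.01,0,0,0.02],[0.17,0.05,-0.01,0,0,0.02],[0.26,0.08,-0.02,0,0,0.02],[0.25,0.07,-0.02,0,0,0.02],[0.26,0.08,-0.02,0,0,0.02]]
[[0.26,0.07,-0.02,0,0,0.02],[0.26,0.08,-0.02,0,0,0.02],[0.26,0.07,-0.02,0,0,0.02],[0.26,0.08,-0.02,0.01,0,0.02],[0.26,0.07,-0.02,0,0,0.01]]
[[0.26,0.07,-0.02,0.01,0.01,0.02],[0.26,0.08,-0.02,0,0,0.01],[0.26,0.07,-0.02,0.01,0.01,0.02],[0.17,0.04,-0.01,0,0,0.01],[0.09,0.03,-0.01,0.01,0.01,0.02]]
[[0.09,0.02,0,0,0,0.02],[0.18,0.04,0.01,0,0,0.02],[0.26,0.06,0,0,0,0.02],[0.27,0.06,0.01,0,0,0.02],[0.27,0.05,0.01,0,0,0.02]]
[[0.26,0.06,0.01,0,0,0.02],[0.27,0.06,0,0,0,0.02],[0.27,0.05,0.01,0,0,0.02],[0.26,0.06,0.01,0,0,0.02],[0.27,0.05,0,0,0,0.02]]
[[0.27,0.06,0.01,0,0,0.03],[0.27,0.05,0.01,0,0,0.02],[0.26,0.05,0.01,0,0,0.03],[0.27,0.05,0,0,0,0.02],[0.27,0.05,0.01,0,0,0.03]]
[[0.27,0.05,0.01,0,0,0.02],[0.27,0.05,0,0,0,0.03],[0.26,0.05,0.01,0,0,0.02],[0.27,0.05,0.01,0,0,0.03],[0.27,0.04,0.01,0,0,0.02]]
[[0.27,0.05,0,0,0,0.03],[0.27,0.04,0.01,0,0,0.02],[0.27,0.05,0.01,0,0,0.03],[0.18,0.02,0,0,0,0.02],[0.09,0.02,0.01,0,0,0.03]]
```

View pics/s8.png

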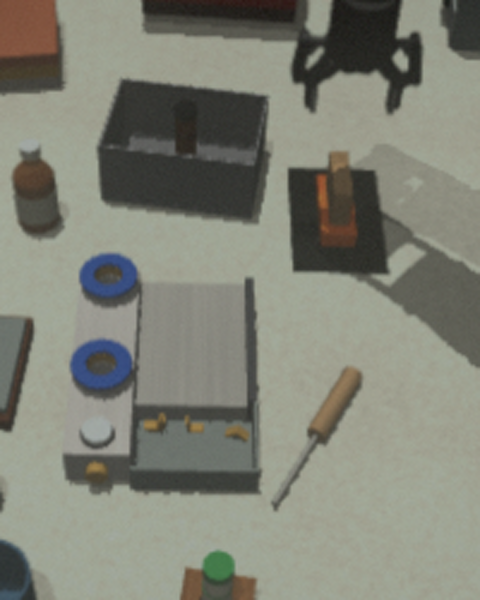

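Scraper stands on its mat, plate clear and chips in the tray. On to the fresh tubes.

```bash
python3 - <<'E'
from h import *
plan([((.4946,.321,.24),1.55,20)])
E
```

```text
[[0.17,0.05,0,0,0,0.04],[0.35,0.09,0,0,0,0.04],[0.53,0.14,0.01,0,0,0.04],[0.52,0.14,0,0,0,0.04],[0.53,0.13,0,0,0,0.04]]
[[0.53,0.13,0.01,0,0,0.04],[0.53,0.13,0,0,0,0.04],[0.52,0.13,0,0,0,0.04],[0.53,0.12,0,0,0,0.04],[0.53,0.12,0.01,0,0,0.04]]
[[0.53,0.12,0,0,0,0.04],[0.53,0.12,0,0,0,0.05],[0.53,0.11,0.01,0,0,0.04],[0.54,0.11,0,0.01,0,0.05],[0.53,0.11,0,0,0,0.04]]
[[0.53,0.11,0.01,0.01,0.01,0.05],[0.53,0.1,0,0,0,0.04],[0.54,0.1,0,0.01,0.01,0.05],[0.36,0.06,0.01,0,0,0.04],[0.17,0.03,0,0.01,0.01,0.05]]
```

{"fn": "move_arm", "kwargs": {
  "moves": [
    [0.17,0.05,0,0,0,0.04],
    [0.35,0.09,0,0,0,0.04],
    [0.53,0.14,0.01,0,0,0.04],
    [0.52,0.14,0,0,0,0.04],
    [0.53,0.13,0,0,0,0.04]
  ]
}}

```text
time_s: 30.08
tcp_pos: [0.4084, -0.1252, 0.2384]
orientation: [-3.14, -0.001, 1.627]
contact_force: [0.3, -0.3, 0.1]
finger_gap: 0.0857
gripper_force: 0.0
```

{"fn": "move_arm", "kwargs": {
  "moves": [
    [0.53,0.13,0.01,0,0,0.04],
    [0.53,0.13,0,0,0,0.04],
    [0.52,0.13,0,0,0,0.04],
    [0.53,0.12,0,0,0,0.04],
    [0.53,0.12,0.01,0,0,0.04]
  ]
}}

```text
time_s: 30.7
tcp_pos: [0.4384, 0.0348, 0.2373]
orientation: [-3.14, -0.0, 1.604]
contact_force: [0.1, -0.4, 0.5]
finger_gap: 0.0857
gripper_force: 0.0
```

{"fn": "move_arm", "kwargs": {
  "moves": [
    [0.53,0.12,0,0,0,0.04],
    [0.53,0.12,0,0,0,0.05],
    [0.53,0.11,0.01,0,0,0.04],
    [0.54,0.11,0,0.01,0,0.05],
    [0.53,0.11,0,0,0,0.04]
  ]
}}

```text
time_s: 31.32
tcp_pos: [0.4689, 0.195, 0.2365]
orientation: [-3.139, 0.0, 1.577]
contact_force: [0.9, 0.3, 0.4]
finger_gap: 0.0856
gripper_force: 0.0
```

{"fn": "move_arm", "kwargs": {
  "moves": [
    [0.53,0.11,0.01,0.01,0.01,0.05],
    [0.53,0.1,0,0,0,0.04],
    [0.54,0.1,0,0.01,0.01,0.05],
    [0.36,0.06,0.01,0,0,0.04],
    [0.17,0.03,0,0.01,0.01,0.05]
  ]
}}

```text
time_s: 31.95
tcp_pos: [0.4931, 0.3224, 0.2352]
orientation: [-3.135, -0.003, 1.551]
contact_force: [-0.3, -0.1, 0.2]
finger_gap: 0.0855
gripper_force: 0.0
```

```bash
python3 - <<'E'
from h import *
st()
plan([((.4946,.321,.154),1.55,10)])
E
```

```text
31.95 [0.4931 0.3224 0.2352] [-3.1351e+00 -2.7000e-03  1.5506e+00] [-0.3 -0.1  0.2] 0.0855 0.0
[[0,0,0.06,-0.01,0,0],[0,0,0.11,0,0,0],[-0.01,0.01,0.17,-0.01,0,0],[0,0,0.17,0,0,0],[0,0.01,0.17,-0.01,0,0]]
[[-0.01,0,0.17,0,0,0],[0,0,0.17,-0.01,-0.01,0],[0,0.01,0.16,0,0,0],[0,0,0.12,-0.01,-0.01,0],[-0.01,0,0.05,0,0,0]]
```

{"fn": "move_arm", "kwargs": {
  "moves": [
    [-0.01,0.01,0.1,-0.02,-0.01,0],
    [0,0.01,0.25,-0.02,-0.01,0],
    [-0.01,0.01,0.35,-0.01,0,0],
    [0,0,0.3,0,0,0],
    [0,0,0.2,0,0,0]
  ]
}}

```text
time_s: 32.58
tcp_pos: [0.4954, 0.3197, 0.163]
orientation: [3.142, -0.0, 1.549]
contact_force: [-1.0, 0.7, 0.1]
finger_gap: 0.0852
gripper_force: 0.0
```

{"fn": "move_arm", "kwargs": {
  "moves": [
    [0,0,0.1,0,0,0],
    [0,0,0.05,0,0,0],
    [0,0,0,0,0,0],
    [0,0,0,0,0,0],
    [0,0,0,0,0,0]
  ]
}}

```text
time_s: 33.2
tcp_pos: [0.4957, 0.3202, 0.1558]
orientation: [3.14, -0.001, 1.55]
contact_force: [0.4, 0.5, -0.3]
finger_gap: 0.0857
gripper_force: 0.0
```

{"fn": "move_arm", "kwargs": {
  "moves": [
    [0,0,0,0,0,0],
    [0,0,0,0,0,0],
    [0,0,0,0,0,0],
    [0,0,0,0,0,0],
    [0,0,0,0,0,0]
  ],
  "hand": 1
}}

```text
time_s: 33.83
tcp_pos: [0.4955, 0.3202, 0.1556]
orientation: [3.141, -0.001, 1.55]
contact_force: [-2.5, -0.1, 4.6]
finger_gap: 0.0263
gripper_force: 59.0
```

```bash
python3 - <<'E'
from h import *
st()
plan([((.4946,.3218,.26),1.55,10),((.6405,.0678,.26),1.649,20)])
i,d=snap('side');save(i,'s9.png',(220,250,320,360),5)
E
```

```text
33.825 [0.4955 0.3202 0.1556] [ 3.1405e+00 -1.3000e-03  1.5498e+00] [-2.5 -0.1  4.6] 0.0263 58.95310878753662
[[0,0,-0.07,0,0,0],[0,0,-0.15,0,0,0],[0.01,0,-0.21,0,0,0],[0,-0.01,-0.22,0,0,0],[0,0,-0.22,0,0,0]]
[[0.01,0,-0.22,0,0,0],[0,0,-0.21,0,0,0],[0.01,0,-0.22,0,0,0],[0,0,-0.15,0,-0.01,0],[0,0,-0.07,0.01,0,0]]
[[-0.08,0.05,0,0,0,-0.04],[-0.15,0.09,0,0,0,-0.04],[-0.24,0.14,0,0,0,-0.04],[-0.23,0.13,0,0,0,-0.04],[-0.24,0.14,0,0,0,-0.04]]
[[-0.23,0.13,0,0,0,-0.04],[-0.24,0.14,0,0,0,-0.04],[-0.23,0.13,0,0,0,-0.04],[-0.24,0.13,0,0,0,-0.04],[-0.24,0.13,0,0,0,-0.04]]
[[-0.24,0.13,0,0,0,-0.04],[-0.24,0.12,0,0,0,-0.04],[-0.24,0.13,0,0,0,-0.04],[-0.24,0.12,0,0,0,-0.04],[-0.24,0.13,0,0,0,-0.04]]
[[-0.24,0.12,0,0,0,-0.05],[-0.25,0.12,0,0,0,-0.04],[-0.24,0.12,0,0,0,-0.05],[-0.16,0.08,0,0,0,-0.04],[-0.08,0.04,0,0,0,-0.05]]
```

View pics/s9.png

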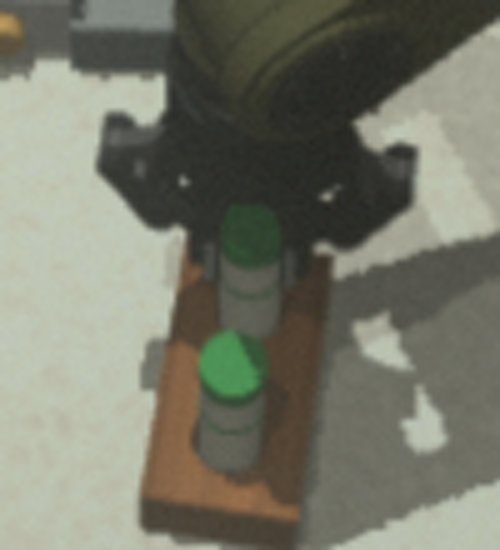

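```bash
python3 - <<'E'
from h import *
for n in('top','side'):
    f=np.load(n+'7.npz');i=f['i'].astype(int);P=cloud(n,f['d']);R,G,B=i[...,0],i[...,1],i[...,2]
    m=(B>R+40)&(B>G+20)&(P[...,2]>.067)&(P[...,2]<.078)&(P[...,0]>.58)&(P[...,0]<.7)
    k,l,st_,c=cv2.connectedComponentsWithStats(m.astype(np.uint8))
    for j in range(1,k):
        if st_[j,4]>60:
            cs,_=cv2.findContours((l==j).astype(np.uint8),cv2.RETR_CCOMP,cv2.CHAIN_APPROX_NONE)
            for q in cs:
                if len(q)<20: continue
                # project contour px on the ring's top plane and fit a circle
                X=np.array([atz(n,*p[0],.072)[:2]*1000 for p in q]);e=cv2.fitEllipse(X.astype(np.float32))
                A_=np.c_[2*X,np.ones(len(X))];s=np.linalg.lstsq(A_,(X**2).sum(1),rcond=None)[0]
                print(n,len(q),s[:2].round(1),'r',np.sqrt(s[2]+s[:2]@s[:2]).round(1))
E
```

```text
top 72 [651.5 -61.9] r 31.8
top 41 [651.8 -62.1] r 18.2
top 73 [641.   67.2] r 32.0
top 41 [640.8  67.3] r 18.0
side 57 [650.8 -58.9] r 31.5
side 32 [650.7 -60. ] r 18.1
side 64 [640.   70.4] r 31.6
side 35 [640.1  69.3] r 17.8
```

{"fn": "move_arm", "kwargs": {
  "moves": [
    [0,0,-0.08,0,0,0],
    [0,0,-0.25,0,0,0],
    [0,0,-0.45,0,0,0],
    [0,0,-0.5,0,0,0],
    [0,0,-0.45,0,0,0]
  ]
}}

```text
time_s: 34.5
tcp_pos: [0.4955, 0.32, 0.2615]
orientation: [3.139, -0.002, 1.55]
contact_force: [0.2, 0.6, -1.8]
finger_gap: 0.0267
gripper_force: 59.0
```

{"fn": "move_arm", "kwargs": {
  "moves": [
    [-0.08,0.05,-0.15,0,0,-0.04],
    [-0.15,0.09,-0.05,0,0,-0.04],
    [-0.24,0.14,0,0,0,-0.04],
    [-0.23,0.13,0,0,0,-0.04],
    [-0.24,0.14,0,0,0,-0.04]
  ]
}}

```text
time_s: 35.12
tcp_pos: [0.5285, 0.262, 0.2707]
orientation: [3.141, -0.001, 1.574]
contact_force: [0.1, 0.3, -0.6]
finger_gap: 0.027
gripper_force: 59.0
```

{"fn": "move_arm", "kwargs": {
  "moves": [
    [-0.23,0.13,0,0,0,-0.04],
    [-0.24,0.14,0,0,0,-0.04],
    [-0.23,0.13,0,0,0,-0.04],
    [-0.24,0.13,0,0,0,-0.04],
    [-0.24,0.13,0,0,0,-0.04]
  ]
}}

```text
time_s: 35.75
tcp_pos: [0.5689, 0.192, 0.2712]
orientation: [3.14, -0.001, 1.598]
contact_force: [0.2, 0.1, -0.5]
finger_gap: 0.0267
gripper_force: 59.0
```

{"fn": "move_arm", "kwargs": {
  "moves": [
    [-0.24,0.13,0,0,0,-0.04],
    [-0.24,0.12,0,0,0,-0.04],
    [-0.24,0.13,0,0,0,-0.04],
    [-0.24,0.12,0,0,0,-0.04],
    [-0.24,0.13,0,0,0,-0.04]
  ]
}}

```text
time_s: 36.38
tcp_pos: [0.6093, 0.1215, 0.2712]
orientation: [3.14, -0.001, 1.622]
contact_force: [1.1, 0.8, -0.7]
finger_gap: 0.027
gripper_force: 59.0
```

{"fn": "move_arm", "kwargs": {
  "moves": [
    [-0.24,0.12,0,0,0,-0.05],
    [-0.25,0.12,0,0,0,-0.04],
    [-0.24,0.12,0,0,0,-0.05],
    [-0.16,0.08,0,0,0,-0.04],
    [-0.08,0.04,0,0,0,-0.05]
  ]
}}

```text
time_s: 37.0
tcp_pos: [0.6413, 0.0655, 0.271]
orientation: [3.14, -0.001, 1.649]
contact_force: [-0.5, -0.6, -0.1]
finger_gap: 0.0265
gripper_force: 59.0
```

```bash
python3 - <<'E'
from h import *
st()
E
```

```text
37.0 [0.6413 0.0655 0.271 ] [ 3.1404e+00 -1.0000e-03  1.6494e+00] [-0.5 -0.6 -0.1] 0.0265 59.03965473175049
```

{"fn": "move_arm", "kwargs": {
  "moves": [
    [0.04,-0.01,0.15,0,0,0],
    [0,0,0.25,0,0,0],
    [0,0,0.25,0,0,0],
    [0,0,0.15,0,0,0],
    [0,0,0.08,0,0,0]
  ]
}}

```text
time_s: 37.62
tcp_pos: [0.6402, 0.0685, 0.2176]
orientation: [3.141, -0.001, 1.649]
contact_force: [0.5, 0.4, 0.4]
finger_gap: 0.0265
gripper_force: 59.0
```

{"fn": "move_arm", "kwargs": {
  "moves": [
    [0,0,0.08,0,0,0],
    [0,0,0.08,0,0,0],
    [0,0,0.08,0,0,0],
    [0,0,0.04,0,0,0],
    [0,0,0,0,0,0]
  ]
}}

```text
time_s: 38.25
tcp_pos: [0.6403, 0.0685, 0.2014]
orientation: [3.14, -0.001, 1.649]
contact_force: [0.6, 0.1, -0.9]
finger_gap: 0.0268
gripper_force: 59.0
```

Inserted 18 mm without any lateral force. Continuing down.

{"fn": "move_arm", "kwargs": {
  "moves": [
    [0,0,0.08,0,0,0],
    [0,0,0.08,0,0,0],
    [0,0,0.08,0,0,0],
    [0,0,0.08,0,0,0],
    [0,0,0.06,0,0,0]
  ]
}}

```text
time_s: 38.88
tcp_pos: [0.6404, 0.0685, 0.1784]
orientation: [3.14, -0.001, 1.649]
contact_force: [0.6, -0.1, -1.2]
finger_gap: 0.0266
gripper_force: 59.0
```

{"fn": "move_arm", "kwargs": {
  "moves": [
    [0,0,0.05,0,0,0],
    [0,0,0.05,0,0,0],
    [0,0,0.05,0,0,0],
    [0,0,0.03,0,0,0],
    [0,0,0,0,0,0]
  ]
}}

```text
time_s: 39.5
tcp_pos: [0.6409, 0.0686, 0.1695]
orientation: [3.138, -0.001, 1.649]
contact_force: [-1.7, -0.0, 10.1]
finger_gap: 0.0268
gripper_force: 60.6
```

{"fn": "move_arm", "kwargs": {
  "moves": [
    [0,0,0.05,0,0,0],
    [0,0,0.05,0,0,0],
    [0,0,0.05,0,0,0],
    [0,0,0.04,0,0,0],
    [0,0,0,0,0,0]
  ]
}}

```text
time_s: 40.12
tcp_pos: [0.6403, 0.0685, 0.1562]
orientation: [3.141, -0.001, 1.649]
contact_force: [0.6, -0.1, -0.0]
finger_gap: 0.0269
gripper_force: 60.1
```

{"fn": "move_arm", "kwargs": {
  "moves": [
    [0,0,0.02,0,0,0],
    [0,0,0.02,0,0,0],
    [0,0,0,0,0,0],
    [0,0,0,0,0,0],
    [0,0,0,0,0,0]
  ]
}}

```text
time_s: 40.75
tcp_pos: [0.6406, 0.0686, 0.1556]
orientation: [3.139, -0.001, 1.649]
contact_force: [-4.5, -0.6, 12.5]
finger_gap: 0.0269
gripper_force: 62.2
```

{"fn": "move_arm", "kwargs": {
  "moves": [
    [0,0,-0.02,0,0,0],
    [0,0,0,0,0,0],
    [0,0,0,0,0,0],
    [0,0,0,0,0,0],
    [0,0,0,0,0,0]
  ],
  "hand": 0
}}

```text
time_s: 41.38
tcp_pos: [0.6404, 0.0685, 0.1553]
orientation: [3.14, -0.001, 1.649]
contact_force: [0.0, 0.4, 0.3]
finger_gap: 0.0857
gripper_force: 0.0
```

{"fn": "move_arm", "kwargs": {
  "moves": [
    [0,0,-0.15,0,0,0],
    [0,0,-0.35,0,0,0],
    [0,0,-0.45,0,0,0],
    [0,0,-0.35,0,0,0],
    [0,0,-0.15,0,0,0]
  ]
}}

```text
time_s: 42.0
tcp_pos: [0.6405, 0.0685, 0.2442]
orientation: [3.138, -0.001, 1.649]
contact_force: [-0.3, -0.0, -0.9]
finger_gap: 0.0854
gripper_force: 0.0
```

```bash
python3 - <<'E'
from h import *
st()
plan([((.498,.3848,.235),1.55,20)])
E
```

```text
42.0 [0.6405 0.0685 0.2442] [ 3.1380e+00 -1.0000e-03  1.6494e+00] [-0.3 -0.  -0.9] 0.0854 0.0
[[0.1,-0.04,0,0,0,0.04],[0.2,-0.07,0.01,0,0,0.04],[0.3,-0.11,0.01,0,0,0.04],[0.3,-0.11,0.01,0,0,0.04],[0.3,-0.12,0,0,0,0.04]]
[[0.3,-0.11,0.01,0,0,0.04],[0.3,-0.12,0.01,0,0,0.04],[0.3,-0.12,0.01,0,0,0.04],[0.3,-0.12,0.01,0,0,0.04],[0.3,-0.12,0.01,0,0,0.04]]
[[0.29,-0.12,0,0,0,0.04],[0.3,-0.13,0.01,0,0,0.04],[0.3,-0.12,0.01,0,0,0.04],[0.29,-0.13,0.01,0,0,0.04],[0.29,-0.13,0.01,0,0,0.04]]
[[0.3,-0.13,0.01,0.01,0,0.05],[0.29,-0.13,0,0,0,0.04],[0.29,-0.14,0.01,0.01,0,0.05],[0.2,-0.09,0.01,0,-0.01,0.04],[0.09,-0.04,0,0.01,0,0.05]]
```

{"fn": "move_arm", "kwargs": {
  "moves": [
    [0.1,-0.04,0,0,0,0.04],
    [0.2,-0.07,0.01,0,0,0.04],
    [0.3,-0.11,0.01,0,0,0.04],
    [0.3,-0.11,0.01,0,0,0.04],
    [0.3,-0.12,0,0,0,0.04]
  ]
}}

```text
time_s: 42.62
tcp_pos: [0.6078, 0.14, 0.2404]
orientation: [3.141, -0.001, 1.626]
contact_force: [-0.4, 0.4, 0.2]
finger_gap: 0.0854
gripper_force: 0.0
```

{"fn": "move_arm", "kwargs": {
  "moves": [
    [0.3,-0.11,0.01,0,0,0.04],
    [0.3,-0.12,0.01,0,0,0.04],
    [0.3,-0.12,0.01,0,0,0.04],
    [0.3,-0.12,0.01,0,0,0.04],
    [0.3,-0.12,0.01,0,0,0.04]
  ]
}}

```text
time_s: 43.25
tcp_pos: [0.5686, 0.228, 0.2376]
orientation: [3.14, -0.001, 1.601]
contact_force: [-0.0, 0.2, 0.2]
finger_gap: 0.0854
gripper_force: 0.0
```

{"fn": "move_arm", "kwargs": {
  "moves": [
    [0.29,-0.12,0,0,0,0.04],
    [0.3,-0.13,0.01,0,0,0.04],
    [0.3,-0.12,0.01,0,0,0.04],
    [0.29,-0.13,0.01,0,0,0.04],
    [0.29,-0.13,0.01,0,0,0.04]
  ]
}}

```text
time_s: 43.88
tcp_pos: [0.5289, 0.3153, 0.2352]
orientation: [3.14, -0.001, 1.577]
contact_force: [-0.4, -0.5, 0.3]
finger_gap: 0.0856
gripper_force: 0.0
```

{"fn": "move_arm", "kwargs": {
  "moves": [
    [0.3,-0.13,0.01,0,0,0.05],
    [0.29,-0.13,0,0,0,0.04],
    [0.29,-0.14,0.01,0,0,0.05],
    [0.2,-0.09,0.01,0,0,0.04],
    [0.09,-0.04,0,0,0,0.05]
  ]
}}

```text
time_s: 44.5
tcp_pos: [0.4975, 0.3852, 0.2334]
orientation: [3.14, -0.001, 1.55]
contact_force: [-0.6, -0.8, -0.2]
finger_gap: 0.0856
gripper_force: 0.0
```

{"fn": "move_arm", "kwargs": {
  "moves": [
    [0,0,0,0,0,0],
    [0,0,0,0,0,0],
    [0,0,0,0,0,0],
    [0,0,0,0,0,0],
    [0,0,0,0,0,0]
  ]
}}

```text
time_s: 45.12
tcp_pos: [0.4979, 0.3843, 0.2336]
orientation: [3.14, -0.001, 1.55]
contact_force: [0.5, 0.8, -0.3]
finger_gap: 0.0856
gripper_force: 0.0
```

```bash
python3 - <<'E'
from h import *
st()
i,d=snap('side');P=cloud('side',d);j=i.astype(int)
m=(j[...,1]>j[...,0]+25)&(j[...,1]>j[...,2]+15)&(P[...,2]>.1)&(P[...,2]<.13)
k,l,s,c=cv2.connectedComponentsWithStats(m.astype(np.uint8))
for q in range(1,k):
    if s[q,4]>25: print(s[q,4],P[l==q].mean(0).round(4))
E
```

```text
45.125 [0.4979 0.3843 0.2336] [ 3.1403e+00 -1.2000e-03  1.5496e+00] [ 0.5  0.8 -0.3] 0.0856 0.0
88 [0.6393 0.071  0.1183]
88 [0.4989 0.3882 0.1184]
```

{"fn": "move_arm", "kwargs": {
  "moves": [
    [0.01,0.01,0.15,0,0,0],
    [0,0,0.3,0,0,0],
    [0,0,0.35,0,0,0],
    [0,0,0.3,0,0,0],
    [0,0,0.15,0,0,0]
  ]
}}

```text
time_s: 45.8
tcp_pos: [0.4982, 0.3849, 0.1567]
orientation: [-3.141, -0.0, 1.55]
contact_force: [0.3, 0.2, 0.7]
finger_gap: 0.0853
gripper_force: 0.0
```

{"fn": "move_arm", "kwargs": {
  "moves": [
    [0,0,0.05,0,0,0],
    [0,0,0,0,0,0],
    [0,0,0,0,0,0],
    [0,0,0,0,0,0],
    [0,0,0,0,0,0]
  ]
}}

```text
time_s: 46.42
tcp_pos: [0.4986, 0.3852, 0.1558]
orientation: [3.14, -0.001, 1.55]
contact_force: [-0.1, 0.8, 0.4]
finger_gap: 0.0854
gripper_force: 0.0
```

{"fn": "move_arm", "kwargs": {
  "moves": [
    [0,0,0,0,0,0],
    [0,0,0,0,0,0],
    [0,0,0,0,0,0],
    [0,0,0,0,0,0],
    [0,0,0,0,0,0]
  ],
  "hand": 1
}}

```text
time_s: 47.05
tcp_pos: [0.4986, 0.3852, 0.1557]
orientation: [3.14, -0.001, 1.55]
contact_force: [-0.2, -0.4, 2.3]
finger_gap: 0.0266
gripper_force: 59.2
```

{"fn": "move_arm", "kwargs": {
  "moves": [
    [0,0,-0.08,0,0,0],
    [0,0,-0.25,0,0,0],
    [0,0,-0.45,0,0,0],
    [0,0,-0.55,0,0,0],
    [0,0,-0.55,0,0,0]
  ]
}}

```text
time_s: 47.68
tcp_pos: [0.4983, 0.3849, 0.2704]
orientation: [3.14, -0.002, 1.55]
contact_force: [0.1, 0.4, -0.5]
finger_gap: 0.0264
gripper_force: 59.0
```

```bash
python3 - <<'E'
from h import *
st()
p=ctrl.get_state()['tcp_pos']
plan([((.6512,-.0605,.29),1.649,30)])
E
```

```text
47.675 [0.4983 0.3849 0.2704] [ 3.1398e+00 -1.6000e-03  1.5498e+00] [ 0.1  0.4 -0.5] 0.0264 59.02985751628876
[[-0.09,0.03,0,0,0,-0.03],[-0.17,0.07,-0.01,0,0,-0.03],[-0.27,0.09,-0.01,0,0,-0.03],[-0.26,0.09,-0.02,0,0,-0.03],[-0.27,0.1,-0.01,0,0,-0.03]]
[[-0.26,0.09,-0.01,0,0,-0.03],[-0.27,0.09,-0.01,0,0,-0.03],[-0.26,0.09,-0.01,0,0,-0.03],[-0.27,0.09,-0.02,0,0,-0.03],[-0.26,0.09,-0.01,0,0,-0.03]]
[[-0.27,0.08,-0.01,0,0,-0.03],[-0.27,0.09,-0.01,0,0,-0.03],[-0.26,0.08,-0.01,0,0,-0.03],[-0.27,0.09,-0.01,0,0,-0.03],[-0.27,0.08,-0.02,0,0,-0.03]]
[[-0.27,0.08,-0.01,0,0,-0.03],[-0.27,0.09,-0.01,0,0,-0.02],[-0.26,0.08,-0.01,0,0,-0.03],[-0.27,0.08,-0.01,0,0,-0.02],[-0.27,0.08,-0.02,0,0,-0.03]]
[[-0.27,0.07,-0.01,0,0,-0.02],[-0.27,0.08,-0.01,0,0,-0.03],[-0.27,0.08,-0.01,0,0,-0.02],[-0.27,0.07,-0.01,0,0,-0.03],[-0.27,0.08,-0.02,0,0,-0.02]]
[[-0.27,0.07,-0.01,0,0,-0.03],[-0.27,0.07,-0.01,0,0,-0.02],[-0.27,0.08,-0.01,0.01,0,-0.03],[-0.18,0.05,-0.01,0,-0.01,-0.02],[-0.09,0.02,0,0.01,0,-0.03]]
```

{"fn": "move_arm", "kwargs": {
  "moves": [
    [-0.09,0.03,-0.15,0,0,-0.03],
    [-0.17,0.07,-0.12,0,0,-0.03],
    [-0.27,0.09,-0.08,0,0,-0.03],
    [-0.26,0.09,-0.05,0,0,-0.03],
    [-0.27,0.1,-0.02,0,0,-0.03]
  ]
}}

```text
time_s: 48.3
tcp_pos: [0.5208, 0.3197, 0.2933]
orientation: [3.141, -0.001, 1.568]
contact_force: [-0.0, 0.7, -0.2]
finger_gap: 0.0268
gripper_force: 59.0
```

{"fn": "move_arm", "kwargs": {
  "moves": [
    [-0.26,0.09,0,0,0,-0.03],
    [-0.27,0.09,0,0,0,-0.03],
    [-0.26,0.09,0,0,0,-0.03],
    [-0.27,0.09,0,0,0,-0.03],
    [-0.26,0.09,0,0,0,-0.03]
  ]
}}

```text
time_s: 48.92
tcp_pos: [0.5481, 0.241, 0.2934]
orientation: [3.14, -0.001, 1.586]
contact_force: [0.5, 0.4, -0.3]
finger_gap: 0.0265
gripper_force: 59.0
```

{"fn": "move_arm", "kwargs": {
  "moves": [
    [-0.27,0.08,0,0,0,-0.03],
    [-0.27,0.09,0,0,0,-0.03],
    [-0.26,0.08,0,0,0,-0.03],
    [-0.27,0.09,0,0,0,-0.03],
    [-0.27,0.08,0,0,0,-0.03]
  ]
}}

```text
time_s: 49.55
tcp_pos: [0.5751, 0.1611, 0.2934]
orientation: [3.14, -0.001, 1.604]
contact_force: [-0.0, 0.2, -1.0]
finger_gap: 0.0266
gripper_force: 59.0
```

{"fn": "move_arm", "kwargs": {
  "moves": [
    [-0.27,0.08,0,0,0,-0.03],
    [-0.27,0.09,0,0,0,-0.02],
    [-0.26,0.08,0,0,0,-0.03],
    [-0.27,0.08,0,0,0,-0.02],
    [-0.27,0.08,0,0,0,-0.03]
  ]
}}

```text
time_s: 50.18
tcp_pos: [0.6028, 0.0818, 0.2933]
orientation: [3.14, -0.001, 1.62]
contact_force: [-0.7, 0.7, -2.1]
finger_gap: 0.0266
gripper_force: 59.0
```

{"fn": "move_arm", "kwargs": {
  "moves": [
    [-0.27,0.07,0,0,0,-0.02],
    [-0.27,0.08,0,0,0,-0.03],
    [-0.27,0.08,0,0,0,-0.02],
    [-0.27,0.07,0,0,0,-0.03],
    [-0.27,0.08,0,0,0,-0.02]
  ]
}}

```text
time_s: 50.8
tcp_pos: [0.6299, 0.0021, 0.2933]
orientation: [3.14, -0.001, 1.634]
contact_force: [0.0, -0.8, -1.0]
finger_gap: 0.0266
gripper_force: 59.0
```

{"fn": "move_arm", "kwargs": {
  "moves": [
    [-0.27,0.07,0,0,0,-0.03],
    [-0.27,0.07,0,0,0,-0.02],
    [-0.27,0.08,0,0,0,-0.03],
    [-0.18,0.05,0,0,0,-0.02],
    [-0.09,0.02,0,0,0,-0.03]
  ]
}}

```text
time_s: 51.42
tcp_pos: [0.6516, -0.061, 0.2931]
orientation: [3.14, -0.001, 1.649]
contact_force: [-0.3, 0.6, -1.9]
finger_gap: 0.0265
gripper_force: 59.0
```

{"fn": "move_arm", "kwargs": {
  "moves": [
    [0,0,0.1,0,0,0],
    [0,0,0.2,0,0,0],
    [0,0,0.2,0,0,0],
    [0,0,0.1,0,0,0],
    [0,0,0,0,0,0]
  ]
}}

```text
time_s: 52.05
tcp_pos: [0.6513, -0.0601, 0.2566]
orientation: [3.141, -0.001, 1.65]
contact_force: [0.2, 0.9, -1.2]
finger_gap: 0.0265
gripper_force: 59.0
```

```bash
python3 - <<'E'
from h import *
st()
plan([((.6512,-.0605,.222),1.649,5)])
E
```

```text
52.05 [ 0.6513 -0.0601  0.2566] [ 3.1411e+00 -1.2000e-03  1.6495e+00] [ 0.2  0.9 -1.2] 0.0265 59.04490649700165
[[0,0,0.06,0,0,0],[0,0,0.13,0,0,0],[0,0,0.19,0,0,0],[-0.01,0,0.13,0,-0.01,0],[0,0,0.07,0,0,0]]
```

{"fn": "move_arm", "kwargs": {
  "moves": [
    [-0.01,0,0.1,0,0,0],
    [0,0,0.2,0,0,0],
    [0,0,0.25,0,0,0],
    [0,0,0.15,0,0,0],
    [0,0,0.1,0,0,0]
  ]
}}

```text
time_s: 52.68
tcp_pos: [0.6514, -0.0608, 0.2084]
orientation: [3.141, -0.001, 1.649]
contact_force: [0.6, 1.0, 0.5]
finger_gap: 0.0267
gripper_force: 59.0
```

{"fn": "move_arm", "kwargs": {
  "moves": [
    [0,0,0.08,0,0,0],
    [0,0,0.08,0,0,0],
    [0,0,0.08,0,0,0],
    [0,0,0.08,0,0,0],
    [0,0,0,0,0,0]
  ]
}}

```text
time_s: 53.3
tcp_pos: [0.6514, -0.0607, 0.1896]
orientation: [3.141, -0.001, 1.649]
contact_force: [-0.2, 0.4, -0.1]
finger_gap: 0.0266
gripper_force: 59.0
```

{"fn": "move_arm", "kwargs": {
  "moves": [
    [0,0,0.06,0,0,0],
    [0,0,0.06,0,0,0],
    [0,0,0.06,0,0,0],
    [0,0,0.05,0,0,0],
    [0,0,0.05,0,0,0]
  ]
}}

```text
time_s: 53.92
tcp_pos: [0.6515, -0.0608, 0.1735]
orientation: [3.14, -0.001, 1.649]
contact_force: [-3.9, -0.3, 8.8]
finger_gap: 0.0265
gripper_force: 59.9
```

{"fn": "move_arm", "kwargs": {
  "moves": [
    [0,0,0.05,0,0,0],
    [0,0,0.05,0,0,0],
    [0,0,0.05,0,0,0],
    [0,0,0.05,0,0,0],
    [0,0,0.05,0,0,0]
  ]
}}

```text
time_s: 54.55
tcp_pos: [0.6515, -0.0608, 0.1583]
orientation: [3.141, -0.001, 1.649]
contact_force: [-0.3, -0.0, 0.6]
finger_gap: 0.0268
gripper_force: 60.4
```

{"fn": "move_arm", "kwargs": {
  "moves": [
    [0,0,0.02,0,0,0],
    [0,0,0.02,0,0,0],
    [0,0,0.01,0,0,0],
    [0,0,0,0,0,0],
    [0,0,0,0,0,0]
  ]
}}

```text
time_s: 55.18
tcp_pos: [0.6517, -0.0607, 0.1557]
orientation: [3.14, -0.001, 1.649]
contact_force: [-2.8, 0.8, 4.8]
finger_gap: 0.0263
gripper_force: 61.3
```

{"fn": "move_arm", "kwargs": {
  "moves": [
    [0,0,0.02,0,0,0],
    [0,0,0,0,0,0],
    [0,0,0,0,0,0],
    [0,0,-0.02,0,0,0],
    [0,0,0,0,0,0]
  ]
}}

```text
time_s: 55.8
tcp_pos: [0.6517, -0.0607, 0.1557]
orientation: [3.14, -0.001, 1.649]
contact_force: [-2.4, 0.7, 5.8]
finger_gap: 0.0266
gripper_force: 61.1
```

{"fn": "move_arm", "kwargs": {
  "moves": [
    [0,0,0,0,0,0],
    [0,0,0,0,0,0],
    [0,0,0,0,0,0],
    [0,0,0,0,0,0],
    [0,0,0,0,0,0]
  ],
  "hand": 0
}}

```text
time_s: 56.42
tcp_pos: [0.6516, -0.0607, 0.1552]
orientation: [3.14, -0.001, 1.649]
contact_force: [0.5, 0.6, -0.9]
finger_gap: 0.0854
gripper_force: 0.0
```

{"fn": "move_arm", "kwargs": {
  "moves": [
    [0,0,-0.15,0,0,0],
    [0,0,-0.35,0,0,0],
    [0,0,-0.5,0,0,0],
    [0,0,-0.6,0,0,0],
    [0,0,-0.6,0,0,0]
  ]
}}

```text
time_s: 57.05
tcp_pos: [0.6513, -0.0608, 0.2892]
orientation: [3.14, -0.001, 1.649]
contact_force: [1.0, -0.7, -0.3]
finger_gap: 0.085
gripper_force: 0.0
```

{"fn": "move_arm", "kwargs": {
  "moves": [
    [0,-0.2,-0.2,0,0,0],
    [0,-0.5,0,0,0,0],
    [0,-0.7,0,0,0,0],
    [0,-0.5,0,0,0,0],
    [0,-0.2,0,0,0,0]
  ]
}}

```text
time_s: 57.68
tcp_pos: [0.5242, -0.0708, 0.2989]
orientation: [3.141, -0.001, 1.649]
contact_force: [0.9, -1.1, 0.1]
finger_gap: 0.0854
gripper_force: 0.0
```

```bash
python3 - <<'E'
from h import *
st()
i,d=snap('side');save(i,'s10.png',(130,60,380,370),1.9)
P=cloud('side',d);j=i.astype(int)
for nm,m in (('green',(j[...,1]>j[...,0]+25)&(j[...,1]>j[...,2]+15)&(P[...,2]>.1)&(P[...,2]<.13)),('blue',(j[...,2]>j[...,0]+40)&(j[...,2]>j[...,1]+20)&(P[...,2]>.045)&(P[...,0]>.58)&(P[...,0]<.7))):
  k,l,s,c=cv2.connectedComponentsWithStats(m.astype(np.uint8))
  for q in range(1,k):
    if s[q,4]>25: print(nm,s[q,4],P[l==q].mean(0).round(4),np.percentile(P[l==q][:,2],[50,90]).round(4))
E
```

```text
57.675 [ 0.5242 -0.0708  0.2989] [ 3.1406e+00 -1.1000e-03  1.6490e+00] [ 0.9 -1.1  0.1] 0.0854 0.0
green 68 [ 0.6514 -0.0595  0.1176] [0.1174 0.1205]
green 85 [0.6394 0.0707 0.1181] [0.1179 0.1207]
blue 192 [ 0.6496 -0.0522  0.0718] [0.0718 0.0742]
blue 230 [0.6391 0.0765 0.0718] [0.0719 0.0739]
```

View pics/s10.png

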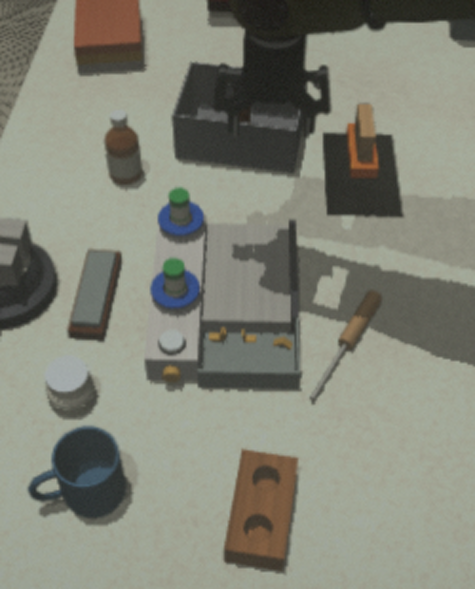

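Both fresh tubes are at home height with their collars out. The scraper looks shifted toward -y on its mat (around 363,150), so I'm measuring it.

```bash
python3 - <<'E'
from h import *
for n in('side','top'):
    i,d=snap(n);P=cloud(n,d)
    q=P[(P[...,0]>.28)&(P[...,0]<.48)&(P[...,1]>-.42)&(P[...,1]<-.16)&(P[...,2]>.074)&(P[...,2]<.088)]
    if len(q)>20: print(n,len(q),q.mean(0),cv2.minAreaRect((q[:,:2]*1000).astype(np.float32)))
    save(i,n+'11.png')
save(i,'t11.png',(290,190,440,310),5)
E
```

```text
side 148 [ 0.38215177 -0.28850469  0.07935404] ((381.8277893066406, -290.15130615234375), (24.414306640625, 82.89659118652344), 4.42949104309082)
top 318 [ 0.38334774 -0.29148987  0.08072429] ((383.0501708984375, -292.2195129394531), (25.15620231628418, 81.48503875732422), 3.1520984172821045)
```

View pics/t11.png

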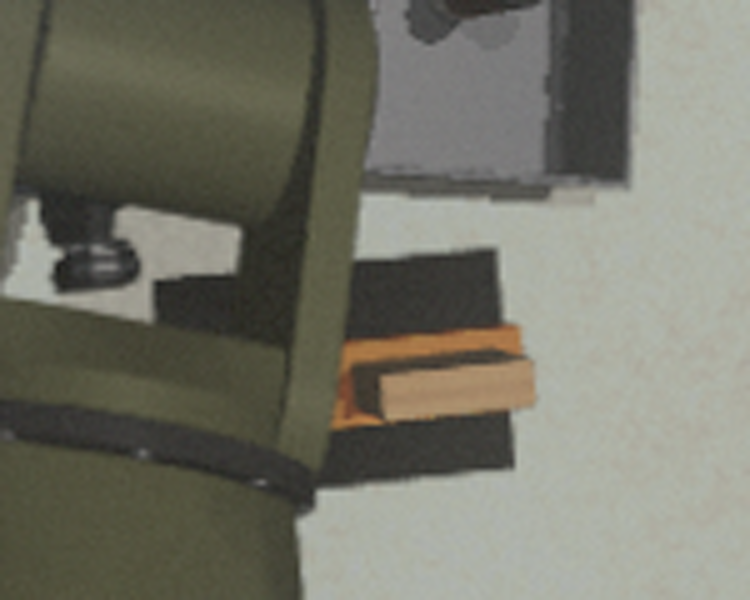

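The scraper was knocked about 36 mm to -y and its foot now sits at the mat's edge. I'll pick it up and set it back in the middle.

```bash
python3 - <<'E'
from h import *
plan([((.3828,-.2912,.24),1.636,15)])
E
```

```text
[[-0.09,-0.07,0.03,0,0,0.01],[-0.18,-0.13,0.05,0,0,0.01],[-0.27,-0.21,0.07,0,0,0.01],[-0.26,-0.2,0.08,0,0,0.01],[-0.27,-0.21,0.07,0,0,0.01]]
[[-0.27,-0.2,0.08,0,0,0.01],[-0.27,-0.2,0.07,0,0,0.01],[-0.27,-0.21,0.08,0,0,0],[-0.27,-0.2,0.07,0,0,0.01],[-0.27,-0.2,0.08,0,0,0]]
[[-0.27,-0.21,0.07,0,0,0.01],[-0.27,-0.2,0.08,0,0,0],[-0.27,-0.2,0.07,0,0,0.01],[-0.18,-0.13,0.05,0.01,0,0],[-0.09,-0.07,0.03,0,-0.01,0.01]]
```

{"fn": "move_arm", "kwargs": {
  "moves": [
    [-0.09,-0.07,0.03,0,0,0.01],
    [-0.18,-0.13,0.05,0,0,0.01],
    [-0.27,-0.21,0.07,0,0,0.01],
    [-0.26,-0.2,0.08,0,0,0.01],
    [-0.27,-0.21,0.07,0,0,0.01]
  ]
}}

```text
time_s: 58.45
tcp_pos: [0.4809, -0.1396, 0.2804]
orientation: [3.141, -0.001, 1.643]
contact_force: [0.6, 0.3, -0.3]
finger_gap: 0.0854
gripper_force: 0.0
```

{"fn": "move_arm", "kwargs": {
  "moves": [
    [-0.27,-0.2,0.08,0,0,0.01],
    [-0.27,-0.2,0.07,0,0,0.01],
    [-0.27,-0.21,0.08,0,0,0],
    [-0.27,-0.2,0.07,0,0,0.01],
    [-0.27,-0.2,0.08,0,0,0]
  ]
}}

```text
time_s: 59.08
tcp_pos: [0.4261, -0.2247, 0.2576]
orientation: [3.14, -0.001, 1.639]
contact_force: [0.5, -0.2, 0.6]
finger_gap: 0.0857
gripper_force: 0.0
```

{"fn": "move_arm", "kwargs": {
  "moves": [
    [-0.27,-0.21,0.07,0,0,0.01],
    [-0.27,-0.2,0.08,0,0,0],
    [-0.27,-0.2,0.07,0,0,0.01],
    [-0.18,-0.13,0.05,0,0,0],
    [-0.09,-0.07,0.03,0,0,0.01]
  ]
}}

```text
time_s: 59.7
tcp_pos: [0.3823, -0.2921, 0.2396]
orientation: [3.14, -0.001, 1.635]
contact_force: [1.5, -0.0, -0.9]
finger_gap: 0.0853
gripper_force: 0.0
```

{"fn": "move_arm", "kwargs": {
  "moves": [
    [0,0,0.1,0,0,0],
    [0,0,0.25,0,0,0],
    [0,0,0.35,0,0,0],
    [0,0,0.35,0,0,0],
    [0,0,0.35,0,0,0]
  ]
}}

```text
time_s: 60.32
tcp_pos: [0.383, -0.2907, 0.1542]
orientation: [3.141, -0.002, 1.637]
contact_force: [-0.6, 0.2, 0.3]
finger_gap: 0.0854
gripper_force: 0.0
```

{"fn": "move_arm", "kwargs": {
  "moves": [
    [0,0,0.3,0,0,0],
    [0,0,0.2,0,0,0],
    [0,0,0.14,0,0,0],
    [0,0,0.03,0,0,0],
    [0,0,0,0,0,0]
  ]
}}

```text
time_s: 60.95
tcp_pos: [0.3831, -0.2914, 0.1159]
orientation: [3.14, -0.001, 1.636]
contact_force: [-0.8, 0.3, 0.1]
finger_gap: 0.0852
gripper_force: 0.0
```

{"fn": "move_arm", "kwargs": {
  "moves": [
    [0,0,0,0,0,0],
    [0,0,0,0,0,0],
    [0,0,0,0,0,0],
    [0,0,0,0,0,0],
    [0,0,0,0,0,0]
  ],
  "hand": 1
}}

```text
time_s: 61.58
tcp_pos: [0.3831, -0.2914, 0.1158]
orientation: [3.14, -0.001, 1.636]
contact_force: [-2.0, 1.0, 3.3]
finger_gap: 0.0232
gripper_force: 58.8
```

{"fn": "move_arm", "kwargs": {
  "moves": [
    [0,0,-0.1,0,0,0],
    [0,0,-0.15,0,0,0],
    [0.2,0,0,0,0,0],
    [0.25,0,0,0,0,0],
    [0.17,0,0,0,0,0]
  ]
}}

```text
time_s: 62.2
tcp_pos: [0.3803, -0.2528, 0.1305]
orientation: [3.141, -0.001, 1.637]
contact_force: [1.0, -0.4, -1.7]
finger_gap: 0.0232
gripper_force: 58.8
```

{"fn": "move_arm", "kwargs": {
  "moves": [
    [0,0,0.1,0,0,0],
    [0,0,0.1,0,0,0],
    [0,0,0.04,0,0,0],
    [0,0,0,0,0,0],
    [0,0,0,0,0,0]
  ]
}}

```text
time_s: 62.82
tcp_pos: [0.3805, -0.2543, 0.1161]
orientation: [3.14, -0.001, 1.636]
contact_force: [-0.8, -0.3, -1.9]
finger_gap: 0.023
gripper_force: 58.8
```

Back on the mat (within 0.3 mm). Releasing, retreating clear and checking.

{"fn": "move_arm", "kwargs": {
  "moves": [
    [0,0,0,0,0,0],
    [0,0,0,0,0,0],
    [0,0,0,0,0,0],
    [0,0,0,0,0,0],
    [0,0,-0.1,0,0,0]
  ],
  "hand": 0
}}

```text
time_s: 63.45
tcp_pos: [0.3804, -0.2541, 0.1222]
orientation: [3.141, -0.002, 1.636]
contact_force: [0.4, -0.2, -1.1]
finger_gap: 0.0852
gripper_force: 0.0
```

{"fn": "move_arm", "kwargs": {
  "moves": [
    [0,0,-0.2,0,0,0],
    [0,0,-0.4,0,0,0],
    [0,0,-0.6,0,0,0],
    [0,0,-0.6,0,0,0],
    [0,0,-0.5,0,0,0]
  ]
}}

```text
time_s: 64.08
tcp_pos: [0.3803, -0.2543, 0.2626]
orientation: [3.139, 0.0, 1.636]
contact_force: [-0.5, 0.2, -0.6]
finger_gap: 0.0855
gripper_force: 0.0
```

```bash
python3 - <<'E'
from h import *
st()
i,d=snap('side');P=cloud('side',d)
q=P[(P[...,0]>.28)&(P[...,0]<.48)&(P[...,1]>-.42)&(P[...,1]<-.16)&(P[...,2]>.074)&(P[...,2]<.088)]
print(len(q),q.mean(0),cv2.minAreaRect((q[:,:2]*1000).astype(np.float32)))
j=i.astype(int)
for nm,m in (('green',(j[...,1]>j[...,0]+25)&(j[...,1]>j[...,2]+15)&(P[...,2]>.1)&(P[...,2]<.13)),('blue',(j[...,2]>j[...,0]+40)&(j[...,2]>j[...,1]+20)&(P[...,2]>.045)&(P[...,0]>.58)&(P[...,0]<.7))):
  k,l,s,c=cv2.connectedComponentsWithStats(m.astype(np.uint8))
  for q in range(1,k):
    if s[q,4]>25: print(nm,s[q,4],P[l==q].mean(0).round(4))
E
```

```text
64.075 [ 0.3803 -0.2543  0.2626] [3.1390e+00 1.0000e-04 1.6362e+00] [-0.5  0.2 -0.6] 0.0855 0.0
157 [ 0.38030753 -0.25130448  0.07912203] ((380.0448913574219, -254.31265258789062), (24.649551391601562, 85.7364273071289), 3.7808353900909424)
green 69 [ 0.6513 -0.0589  0.1184]
green 84 [0.6392 0.0706 0.118 ]
blue 192 [ 0.6495 -0.0521  0.0716]
blue 229 [0.639  0.0764 0.0718]
```

```bash
python3 -c "
from rig import ctrl
print(ctrl.hand_in())"
```

```text
the job is handed in; nothing more can be done
None
```

The job is done and handed in: the spent tube from fitting b is in the bin (fitting a started empty), the plate is clear with its chips in the tray (two appear nested, so I counted three clusters for four chips), both fresh tubes are home with their collars out, and the scraper, which was knocked to the mat's edge late in the run, is re-centred on its mat.

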